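# Couple a solenoid's eye to a force gauge with a C-hook and pre-tension it

## Task

Couple the solenoid on the test stand to the force gauge: take the steel hook by its orange sleeve from its rest, swing its curved end round through the brass eye on the plunger, carry the swing on until the tail lies in the side-open slot of the gauge's clevis with the button behind the slot, and let go. Then draw the gauge's carriage back slowly by its black handle until the hook is taut and pulls on the eye with about 5 newtons, and leave it standing so, released. The gauge is delicate: go by feel, never put more than 12 newtons on the hook from the eye or the clevis, and leave the other things on the bench where they are.

Things in the scene. Friction and masses are not known exactly. Their poses are not given: they have to be found in the camera images.
- hook: Loose coupling hook, about 90 g, 6 mm round steel wire bent like a question mark, lying flat on its rest. Origin: centre of its orange grip sleeve (34 mm long, 14 wide, 14 high), where to grasp it; on the rest 25 mm are free below it. Its +x runs along the straight shank to the button, +z up, the curve in the x-y plane.
- hook_centre (a point): Centre of the hook's circular bend, in the hook frame at x = -41 mm, y = 0. The bend is an arc of 18 mm centre-line radius about it, from the nose by the bight to x = -41, y = +18 mm, from where the wire slants back to the sleeve at x = -17, y = 0.
- hook_tip (a point): Blunt rounded nose of the bend, 5 mm across, at x = -50, y = -15.6 mm in the hook frame, 60 degrees of arc before the bight.
- hook_mid (a point): Point on the wire's centre line half-way from nose to bight, at x = -56.6, y = -9 mm in the hook frame.
- hook_bight (a point): Point on the wire's centre line at the bottom of the bend, x = -59 mm, y = 0 in the hook frame; in the finished coupling it lies inside the eye.
- hook_tail (a point): Centre of the front face of the button (18 mm across, 6 thick) on the hook's end, at x = +53 mm in the hook frame. Between sleeve and button, x = +17 to +53 mm, is the bare 6 mm neck that goes in the clevis slot, the button behind it.
- eye: Brass rod-end eye on the solenoid's plunger, origin in the centre of its bore. Bore 8 mm, rounded mouths, 12 mm thick, 18 mm over all; bore axis along its y. Its +x, level, is the line of pull from solenoid to gauge. It turns stiffly (0.025 N m) about x: it starts leaning up to 25 degrees and is righted by the wire sliding through. It does not give sideways, up or down.
- plunger_mid (a point): On the steel plunger, 20 mm behind the eye's centre. The plunger is loose: about 1 to 2 N moves it along the line of pull. It starts partly drawn out and has several mm of play left (how much is not known) before it meets a rubber washer of about 2.5 N per mm, and only then resists. The solenoid's face (46 wide, 44 high) is 37 to 44 mm behind the eye's centre.
- carriage: Sliding carriage: clevis, dark grey gauge, handle. Origin: middle of the slot in the clevis's front plate, at eye height on the line of pull; +x along that line away from the solenoid, +z up. It slides to +x, up to 60 mm from its front stop, with a steady friction felt at the handle as about 8.5 N and stays where left.
- slot (a point): Middle of the clevis slot (same point as the carriage's origin). Plate 6 mm thick along x, 38 mm high. Slot 11 mm high for the 6 mm neck, open towards -y (robot's side) at y = -13 mm, closed end at y = +4.5 mm. 40 mm of room behind the plate for the button, open at -y and above. At the start it is 84 to 100 mm from the eye's centre.
- handle (a point): Grip point of the carriage's black upright handle: post 22 mm along x, 14 mm along y, from 42 mm below this point to 18 mm above. In the carriage frame at x = 74, y = -55, z = +18 mm. 30 mm or more free on its +y and -y sides. The gauge (36 high, 66 wide) begins 112 mm behind the slot.
- stand: Fixed aluminium base of the test stand, 530 x 110 mm, 12 mm thick, low blocks to 34 mm high; x along the line of pull, origin on the table below the eye's innermost position.
- rest: Fixed black rest for the hook, 120 x 60 mm, base 8 mm thick, two ribs 42 mm high (50 mm beside the neck), sleeve free between them; origin on the table under the sleeve, x as the hook's.
- spare: Spare solenoid with red coil, 60 x 46 x 44 mm, loose on the bench, origin under it; leave alone.
- jar: Clear jar with blue cap, 52 mm across, 70 mm high, loose, origin under it; leave alone.
- driver: Yellow-handled screwdriver 180 mm long lying beyond the stand, origin under its middle; leave alone.

How it is judged (in metres and radians):
On the way, in this order (a step that is already met when the one before it is completed fails the run):
1. the hook's wire runs through the eye (distance between any of hook_mid, hook_bight and eye below 0.0055 m).
2. the hook's bight is in the eye and its tail lies in the clevis slot with the button behind the plate (distance between hook_bight and eye below 0.009 m and x of hook_tail in the frame of carriage between 0.001 and 0.036 m and y of hook_tail in the frame of carriage between -0.007 and 0.006 m and z of hook_tail in the frame of carriage between -0.006 and 0.006 m), for 0.2 s.
At the end, for the whole second after the job is handed in: Bight within 9 mm of the eye hole's centre; tail in the clevis slot, button's front face 1 to 36 mm behind the slot's middle, within 6 mm of its centre line (7 mm towards the open side); hook and carriage at rest, pulling on eye and on clevis with 2.5 to 9 N (all of step 2 and contact force between hook and eye between 2.5 and 9 N and contact force between hook and carriage between 2.5 and 9 N and linear speed of hook below 0.01 m/s and linear speed of carriage below 0.005 m/s); the robot touches nothing.
It fails at once if more than 12 N between hook and eye (contact force between hook and eye above 12 N).
It fails at once if more than 12 N between hook and clevis or carriage (contact force between hook and carriage above 12 N).
It fails at once if the spare solenoid is moved by more than 20 mm (distance of spare from where it was at the start of the episode above 0.02 m).
It fails at once if the jar is moved by more than 20 mm (distance of jar from where it was at the start of the episode above 0.02 m).
It fails at once if the screwdriver is moved by more than 20 mm (distance of driver from where it was at the start of the episode above 0.02 m).
It also fails if it takes over 72 s, if anything falls off the work surface, if the arm or the gripper's body presses on something with over 40 N, if the wrist force passes 120 N, or if a joint passes its speed limit or range.

## Robot

A 7-joint arm with a two-finger parallel gripper is mounted at the origin on the work surface. World frame = base frame: x ahead of the robot, y to its left, z up, the work surface at z = 0. Lengths are in mm, angles in rad, forces in N, time in s.
With the tool pointing down it reaches from about 425 to 975 mm from the base axis. Payload 16.7 kg.
Tool frame: the origin (TCP) lies midway between the tips of the shut fingers; the grasp point (between the pads) lies 19 mm behind it; z points along the fingers, y is the line along which they close (so a half turn about z gives the same grasp; the last joint's range is limited). The gripper opens to 85 mm and grips with 20 to 120 N. Pads are 22 mm wide; open, the fingers measure 114 mm over their backs; the gripper's body (76 mm by 85 mm) begins 54 mm behind the grasp point. The pads swing forward as they close: fully open they stand 13 mm farther back than shut.
Start: joints at [-1.478, 0.426, 0.074, 1.606, -0.034, 1.111, -0.067], TCP at [161.637, 655.324, 231.302] pointing down, gripper open.
Joint ranges: [-2.85, 2.85], [-0.5, 2.14], [-1.23, 1.37], [0.21, 2.46], [-1.02, 4.16], [0.16, 2.05], [-2.73, 2.73]. Speed limits (rad/s): [1.89, 1.89, 2.39, 2.39, 3.01, 3.01, 3.01].

## Interface

Orientations are given as a rotation vector (axis times angle).
In Python, from rig import manip gives the robot as it stands.
- The arm moves only by the tool step_arm, never from a script. Its argument "plan" is a list of rows, each an object of numbers: "dx", "dy", "dz": the shift along the world's x, y, z in units of 0.075 m (1.0 is 0.075 m); "wx", "wy", "wz": the turn, a rotation vector about the world's x, y, z in units of 5 degrees (1.0 is 5 degrees); "jaw": the opening, from 0 (shut) to 1 (fully open). In form: [{"dx": .., "dy": .., "dz": .., "wx": .., "wy": .., "wz": .., "jaw": ..}, ...]. A call has 1 to 10 rows; each row shifts and turns the commanded pose from where the row before left it; what a row does not reach is not made up. A row lasts 1/10 s, in which the tool goes at most 50 mm and 8.59 degrees, less where a joint would pass 70% of its speed; a pose out of reach is approached as far as the arm can. A call with a number of a shift or a turn outside -1 to 1 is refused whole. A call with a gripper value outside its range is refused whole. The fingers move at their own pace and stop on an object; the grip force is fixed at half the most. Time passes only in rows, so rows that do not move let the fingers close. It gives the time, the measured TCP pose, the force, the opening and the grip force at its end, in the units of the state.
- manip.sense(): the state, without advancing time (a new reading comes with each control period).
- manip.read_camera(name): name is "scene" or "side" or "wrist"; returns (picture, depth): 400x640x3 uint8, red, green, blue; 400x640 float32, mm along the optical axis (not along the pixel's ray), 0 where there is no reading.
- manip.get_calibration(name): a dict with "fx", "fy", "cx", "cy" (pixels), "R" (3x3) and "t" (3): a world point X has camera coordinates R X + t; the wrist camera has in their place "mount" (4x4, takes a point from camera to tool coordinates, whose origin is the TCP and whose axes are the flange's). Camera axes: x right, y down, z forward; pixel columns grow to the right and rows downward; lengths in mm; the calibration is good to about 2 mm. A picture is of the moment at which its call begins: read the wrist's pose just before it. get_calibration takes no time and is no camera call.
- manip.sign_off(): hands the job in; it is judged then, once.
The state is a dict: "time": time; "qpos": joint angles; "qvel": joint speeds; "joint_efforts": joint torques, N m; "eef_pos": TCP position; "tcp_rot": TCP orientation; "force": force on the tool from outside, world axes, zero at the start; "wrist_torque": the same for the moment, N m; "opening": finger opening in mm; "grasp_force": force on a finger pad.
Only numpy, scipy, OpenCV 4.12 (cv2) and the standard library are available. Lean on these libraries where they do the work, as an engineer would, in place of code of your own. Each camera call takes 0.05 s, during which the arm holds its last target. There are 200 camera calls.

## Working session

There is one attempt and no reset: what is moved stays moved. The work goes in short steps, Python scripts to look and compute and a tool call to move; the robot and the scene stay as the last step left them, time stands still between calls to the robot, and variables do not carry over. Pictures are saved under pics/ and viewed, at most 10 in all, crops included, and the job is handed in when it is done.

Besides the shell and the picture viewer there is one more tool, called after "Emit:" in YAML: its name, and indented under it one key for each argument. step_arm: Moves the arm, as the interface text tells. Its arguments: {"type":"object","properties":{"plan":{"type":"array"}},"required":["plan"]}

```bash
mkdir -p pics
cat > h.py <<'E'
from rig import manip
import numpy as np, cv2
from scipy.spatial.transform import Rotation as Ro
def shot(n,f):
    s=manip.sense(); im,d=manip.read_camera(n); np.savez('pics/'+f+'.npz',im=im,d=d,p=s['eef_pos'],r=s['tcp_rot'])
    cv2.imwrite('pics/'+f+'.png',im[:,:,::-1]); return im,d
def world(n,f,u,v,z=None,dep=None):
    "pixel -> world; by depth, or by known world height z"
    c=manip.get_calibration(n); q=np.load('pics/'+f+'.npz')
    if 'R' in c: R=np.array(c['R']).T; o=-R@np.array(c['t'])
    else:
        M=np.array(c['mount']); T=Ro.from_rotvec(q['r']).as_matrix(); R=T@M[:3,:3]; o=T@M[:3,3]+q['p']
    r=R@np.array([(u-c['cx'])/c['fx'],(v-c['cy'])/c['fy'],1])
    if z is not None: return o+r*(z-o[2])/r[2]
    return o+r*(dep if dep else q['d'][int(v),int(u)])
E
python3 -c "
from h import *
s=manip.sense(); print(s)
for n in ['scene','side','wrist']: shot(n,n+'0'); c=manip.get_calibration(n); print(n,{k:np.round(np.array(v),3).tolist() for k,v in c.items()})
"
```

```text
{'time': 0.0, 'qpos': array([-1.47851231,  0.42672702,  0.07384091,  1.60661548, -0.03411289,
        1.11079571, -0.06711813]), 'qvel': array([-2.45998294e-04,  3.64326849e-04, -9.38153137e-04, -5.79906268e-04,
       -6.85287752e-05,  1.09249908e-04,  7.86010511e-04]), 'joint_efforts': array([-1.19403616e-03, -9.49819922e+01,  3.76012400e+00, -4.63542259e+01,
        1.90475833e-02,  9.83192527e-03,  6.95681422e-06]), 'eef_pos': array([161.53886985, 654.96176341, 230.60987432]), 'tcp_rot': array([-3.78932554e-01, -3.11857852e+00,  2.01723217e-03]), 'force': array([ 0.14419337, -0.69163163,  0.36047449]), 'wrist_torque': array([-0.01388796, -0.0107222 ,  0.00308072]), 'grasp_force': 0.0, 'opening': 85.57250460000303}
scene {'fx': 464.04, 'fy': 464.04, 'cx': 312.917, 'cy': 199.968, 'R': [[0.54, 0.841, -0.023], [0.492, -0.338, -0.802], [-0.683, 0.422, -0.597]], 't': [-365.51, -191.744, 1500.973]}
side {'fx': 397.155, 'fy': 397.155, 'cx': 319.233, 'cy': 197.419, 'R': [[-0.86, -0.511, -0.001], [-0.336, 0.567, -0.752], [0.385, -0.646, -0.659]], 't': [504.522, 216.913, 764.404]}
wrist {'fx': 278.736, 'fy': 278.736, 'cx': 320.746, 'cy': 200.771, 'mount': [[-0.0, -0.965, -0.263, 66.147], [1.0, -0.0, -0.0, 1.488], [0.0, -0.263, 0.965, -143.29], [0.0, 0.0, 0.0, 1.0]]}
```

View pics/scene0.png

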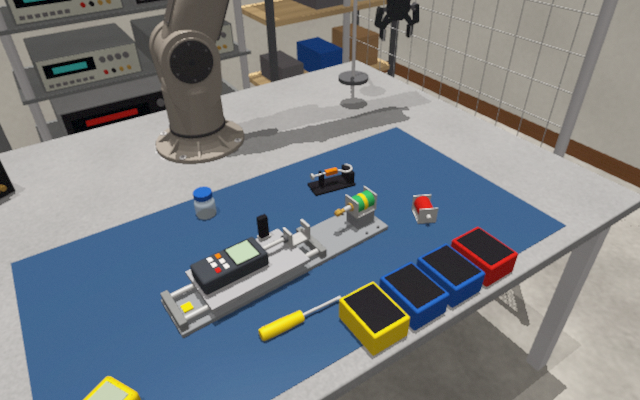

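View pics/wrist0.png

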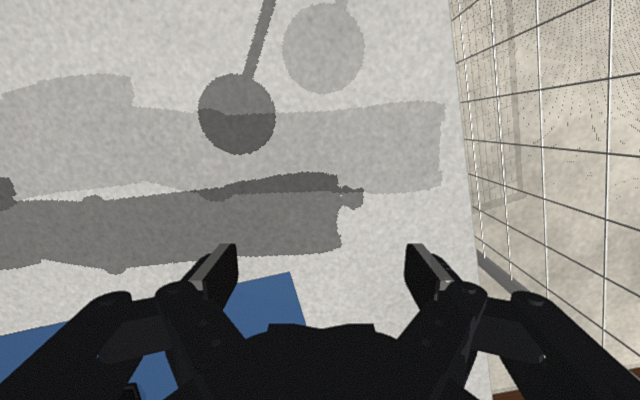

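The scene view shows the rest with hook at (331,178), the eye at (342,211), the solenoid (362,205), handle (263,227), jar (204,203) and spare (424,208). The wrist camera sees only the table and its edge, with nothing useful.

```bash
python3 -c "
from h import *
for f,(u,v) in dict(hook=(331,173),eye=(342,211),handle=(263,219),plate=(300,238),sol=(362,200)).items(): print(f,world('scene','scene0',u,v).round(1))
im=cv2.imread('pics/side0.png'); cv2.imwrite('pics/side0b.png',cv2.resize(im,(800,500),interpolation=2))
im=cv2.imread('pics/scene0.png')[150:290,230:400]; cv2.imwrite('pics/scene0c.png',cv2.resize(im,(680,560),interpolation=2))
"
```

```text
hook [453.7 202.2  44.5]
eye [635.4 108.   73.4]
handle [590.  -70.7 101.2]
plate [645.6 -12.4  57.9]
sol [642.1 160.   87.3]
```

View pics/side0b.png

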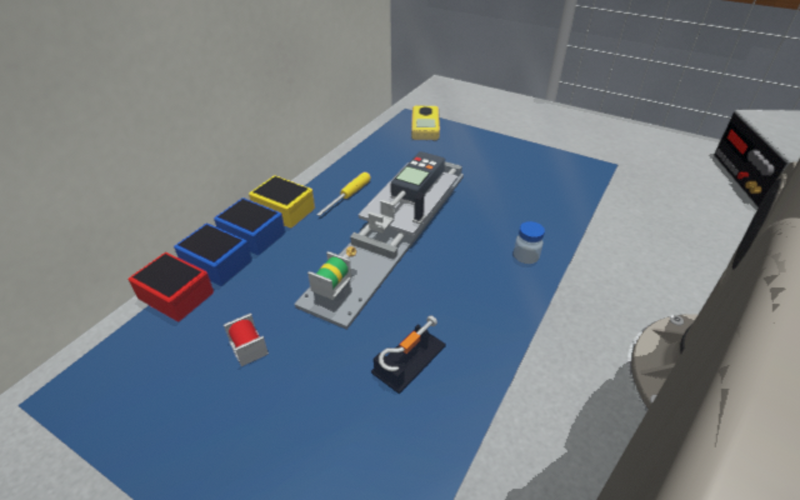

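View pics/scene0c.png

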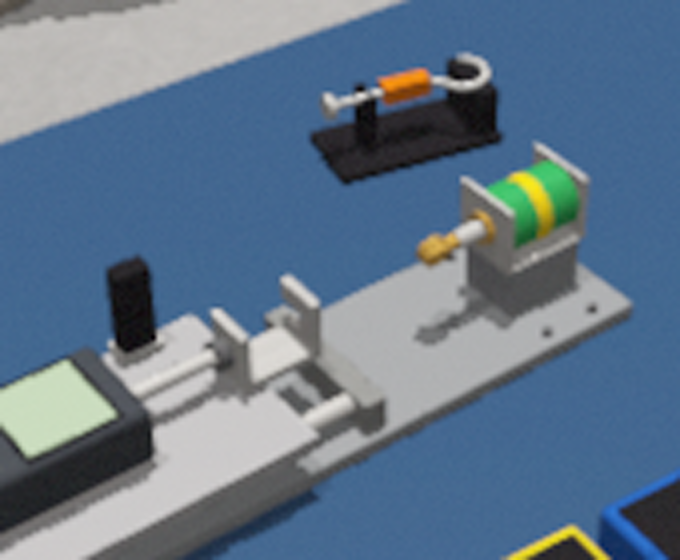

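Side view (zoomed 1.25x): hook at about (408,343) on the rest, eye at about (351,252). Enlarged scene crop: button (327,103), sleeve (404,85), bend's outer end (490,72), eye (435,247) and plate (303,305). Measuring directions from these.

```bash
python3 -c "
from h import *
p={}
for f,(u,v,z) in dict(button=(329,103,45),sleevetop=(404,76,50),sleeve=(404,86,43),bendout=(488,72,45),eye=(433,248,65),plfront=(490,222,65),handletop=(127,268,100),solTL=(466,182,87)).items():
  u=u/4+230;v=v/4+150; print(f,world('scene','scene0',u,v).round(1),world('scene','scene0',u,v,z).round(1))
"
```

```text
button [447.8 146.3  53.7] [436.7 153.1  45. ]
sleevetop [451.9 203.5  55.9] [444.3 208.7  50. ]
sleeve [453.7 202.2  49.3] [445.7 207.7  43. ]
bendout [413.9 303.4   2.4] [466.5 262.9  45. ]
eye [637.2  96.1  77. ] [624.8 105.   65. ]
plfront [637.  136.8  78. ] [623.5 147.2  65. ]
handletop [588.5 -72.4 106.5] [581.  -69.1 100. ]
solTL [615.8 134.6  94.9] [607.1 141.1  87. ]
```

Emit:
step_arm:
  plan:
    - {"dx":0.28,"dy":-0.42,"wz":-1,"jaw":0.6}
    - {"dx":0.28,"dy":-0.42,"wz":-1,"jaw":0.6}
    - {"dx":0.28,"dy":-0.42,"wz":-1,"jaw":0.6}
    - {"dx":0.28,"dy":-0.42,"wz":-1,"jaw":0.6}
    - {"dx":0.28,"dy":-0.42,"wz":-1,"jaw":0.6}
    - {"dx":0.28,"dy":-0.42,"wz":-1,"jaw":0.6}
    - {"dx":0.28,"dy":-0.42,"wz":-1,"jaw":0.6}
    - {"dx":0.28,"dy":-0.42,"wz":-1,"jaw":0.6}
    - {"dx":0.28,"dy":-0.42,"wz":-1,"jaw":0.6}
    - {"dx":0.28,"dy":-0.42,"wz":-1,"jaw":0.6}

```text
schema error: expected keys dx, dy, dz, wx, wy, wz, jaw
```

Emit:
step_arm:
  plan:
    - {"dx":0.18,"dy":-0.28,"dz":-0.07,"wz":-1,"jaw":0.6}
    - {"dx":0.18,"dy":-0.28,"dz":-0.07,"wz":-1,"jaw":0.6}
    - {"dx":0.18,"dy":-0.28,"dz":-0.07,"wz":-1,"jaw":0.6}
    - {"dx":0.18,"dy":-0.28,"dz":-0.07,"wz":-1,"jaw":0.6}
    - {"dx":0.18,"dy":-0.28,"dz":-0.07,"wz":-1,"jaw":0.6}
    - {"dx":0.18,"dy":-0.28,"dz":-0.07,"wz":-1,"jaw":0.6}
    - {"jaw":0.6}
    - {"jaw":0.6}

```text
schema error: expected keys dx, dy, dz, wx, wy, wz, jaw
```

```bash
python3 -c "
from h import *
s=manip.sense(); print(s['eef_pos'],s['qpos'],Ro.from_rotvec(s['tcp_rot']).as_matrix().round(3))
shot('wrist','w1'); im=cv2.imread('pics/w1.png'); cv2.imwrite('pics/w1b.png',cv2.resize(im,(800,500),interpolation=2))
"
```

```text
[161.58031964 655.05484433 230.7623944 ] [-1.4784935   0.42660291  0.07384687  1.6064579  -0.03407276  1.11078038
 -0.0670871 ] [[-0.971  0.239 -0.   ]
 [ 0.239  0.971 -0.001]
 [-0.    -0.001 -1.   ]]
```

View pics/w1b.png

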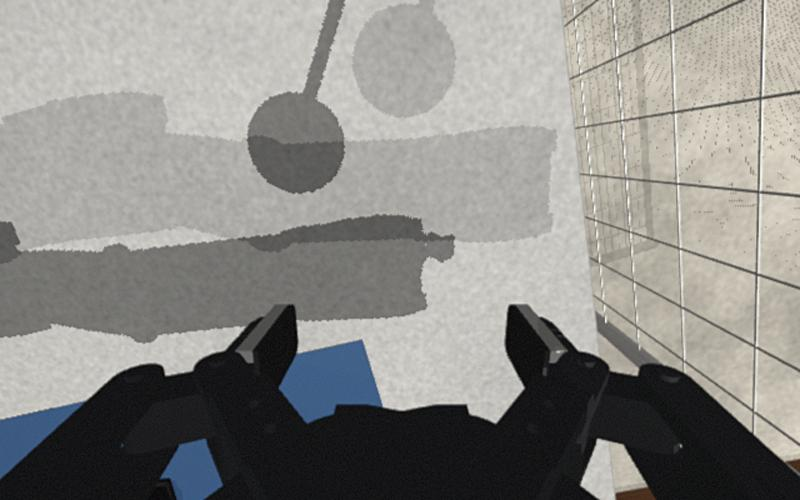

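The rows were refused because every key is required. The arm hasn't moved, and this view is the same as the first wrist picture.

Emit:
step_arm:
  plan:
    - {"dx":0.28,"dy":-0.42,"dz":0,"wx":0,"wy":0,"wz":-1,"jaw":0.6}
    - {"dx":0.28,"dy":-0.42,"dz":0,"wx":0,"wy":0,"wz":-1,"jaw":0.6}
    - {"dx":0.28,"dy":-0.42,"dz":0,"wx":0,"wy":0,"wz":-1,"jaw":0.6}
    - {"dx":0.28,"dy":-0.42,"dz":0,"wx":0,"wy":0,"wz":-1,"jaw":0.6}
    - {"dx":0.28,"dy":-0.42,"dz":0,"wx":0,"wy":0,"wz":-1,"jaw":0.6}
    - {"dx":0.28,"dy":-0.42,"dz":0,"wx":0,"wy":0,"wz":-1,"jaw":0.6}
    - {"dx":0.28,"dy":-0.42,"dz":0,"wx":0,"wy":0,"wz":-1,"jaw":0.6}
    - {"dx":0.28,"dy":-0.42,"dz":0,"wx":0,"wy":0,"wz":-1,"jaw":0.6}
    - {"dx":0.28,"dy":-0.42,"dz":0,"wx":0,"wy":0,"wz":-1,"jaw":0.6}
    - {"dx":0.28,"dy":-0.42,"dz":0,"wx":0,"wy":0,"wz":-1,"jaw":0.6}

```text
time: 1.2
eef_pos: [372.2, 338.9, 231.4]
tcp_rot: [-1.666, -2.663, -0.0]
force: [0.7, 0.5, -0.2]
opening: 51.1
grasp_force: 0.0
```

Emit:
step_arm:
  plan:
    - {"dx":0.18,"dy":-0.28,"dz":-0.07,"wx":0,"wy":0,"wz":-1,"jaw":0.6}
    - {"dx":0.18,"dy":-0.28,"dz":-0.07,"wx":0,"wy":0,"wz":-1,"jaw":0.6}
    - {"dx":0.18,"dy":-0.28,"dz":-0.07,"wx":0,"wy":0,"wz":-1,"jaw":0.6}
    - {"dx":0.18,"dy":-0.28,"dz":-0.07,"wx":0,"wy":0,"wz":-1,"jaw":0.6}
    - {"dx":0.18,"dy":-0.28,"dz":-0.07,"wx":0,"wy":0,"wz":-1,"jaw":0.6}
    - {"dx":0.18,"dy":-0.28,"dz":-0.07,"wx":0,"wy":0,"wz":-1,"jaw":0.6}
    - {"dx":0,"dy":0,"dz":0,"wx":0,"wy":0,"wz":0,"jaw":0.6}
    - {"dx":0,"dy":0,"dz":0,"wx":0,"wy":0,"wz":0,"jaw":0.6}

```text
time: 2.0
eef_pos: [453.1, 213.5, 199.5]
tcp_rot: [2.298, 2.143, -0.001]
force: [-0.8, 0.2, -0.1]
opening: 51.2
grasp_force: 0.0
```

```bash
python3 -c "
from h import *
s=manip.sense(); print(s['time'],s['eef_pos'],s['qpos'],Ro.from_rotvec(s['tcp_rot']).as_matrix().round(3))
shot('wrist','w1'); im=cv2.imread('pics/w1.png'); cv2.imwrite('pics/w1b.png',cv2.resize(im,(800,500),interpolation=2))
"
```

```text
2.0 [453.07572292 213.54490631 199.47540584] [-1.03563266  0.18768074  0.52984657  2.04752676 -0.11723082  0.93548753
 -0.51338333] [[ 0.07   0.998 -0.   ]
 [ 0.998 -0.07  -0.   ]
 [-0.    -0.    -1.   ]]
```

View pics/w1b.png

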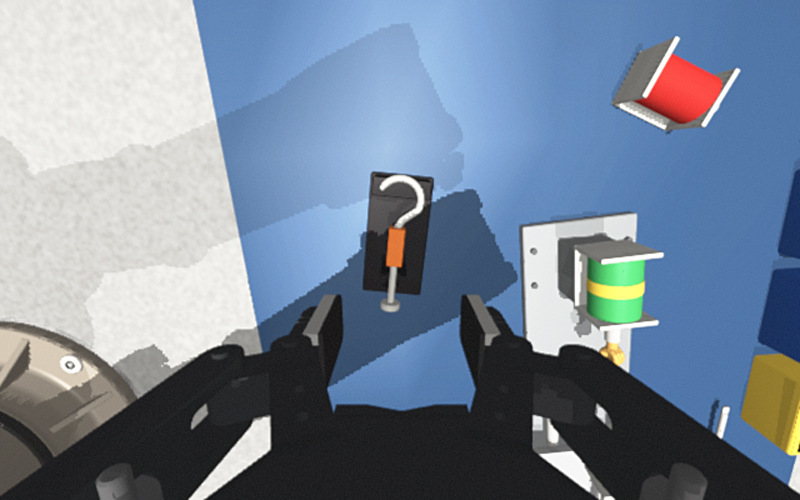

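Wrist view (zoomed 1.25x): orange sleeve centred at (396,247), button at (391,304), nose at (382,187), eye half hidden at (613,355). I'll refine the sleeve and wire by colour and depth.

```bash
python3 -c "
from h import *
q=np.load('pics/w1.npz'); im=q['im'].astype(int); d=q['d']
m=(im[...,0]>170)&(im[...,1]>60)&(im[...,1]<150)&(im[...,2]<80); m[:, :280]=0; m[:,360:]=0
v,u=np.nonzero(m); P=np.array([world('wrist','w1',a,b) for a,b in zip(u,v)])
top=P[P[:,2]>np.percentile(P[:,2],90)-3]
print(len(P),np.percentile(P[:,2],[5,50,95]),u.min(),u.max(),v.min(),v.max())
ztop=np.median(top[:,2]); c=(top.max(0)+top.min(0))/2; print('top',ztop,c,top.mean(0))
r=cv2.minAreaRect(top[:,:2].astype(np.float32)); print(r)
for n,(a,b) in dict(button=(391,304),neck=(393,280),nose=(383,187),bight=(402,176),side=(422,200),eye=(613,357)).items(): print(n,world('wrist','w1',a/1.25,b/1.25).round(1))
"
```

```text
368 [51.40282888 52.49128826 53.64760257] 309 323 183 212
top 52.49128826478113 [448.92312685 235.26631271 196.77073219] [447.92470181 207.09490908  56.42036927]
((452.730712890625, 235.22625732421875), (93.04791259765625, 13.2755765914917), 80.42401885986328)
button [440.4 153.1  51.9]
neck [443.8 175.   49.4]
nose [441.6 257.2  47. ]
bight [458.1 265.1  47.6]
side [473.5 244.3  49.2]
eye [627.6 103.1  79.2]
```

Emit:
step_arm:
  plan:
    - {"dx":-0.068,"dy":-0.09,"dz":-0.5,"wx":0,"wy":0,"wz":-0.7,"jaw":0.5}
    - {"dx":0,"dy":0,"dz":-0.5,"wx":0,"wy":0,"wz":0,"jaw":0.5}
    - {"dx":0,"dy":0,"dz":-0.5,"wx":0,"wy":0,"wz":0,"jaw":0.5}
    - {"dx":0,"dy":0,"dz":-0.4,"wx":0,"wy":0,"wz":0,"jaw":0.5}
    - {"dx":0,"dy":0,"dz":-0.25,"wx":0,"wy":0,"wz":0,"jaw":0.5}
    - {"dx":0,"dy":0,"dz":-0.137,"wx":0,"wy":0,"wz":0,"jaw":0.5}
    - {"dx":0,"dy":0,"dz":0,"wx":0,"wy":0,"wz":0,"jaw":0.5}
    - {"dx":0,"dy":0,"dz":0,"wx":0,"wy":0,"wz":0,"jaw":0.5}

```text
time: 2.85
eef_pos: [447.9, 208.0, 28.9]
tcp_rot: [-2.359, -2.075, -0.001]
force: [-1.2, -0.4, -0.4]
opening: 42.5
grasp_force: 0.0
```

Emit:
step_arm:
  plan:
    - {"dx":0,"dy":0,"dz":0,"wx":0,"wy":0,"wz":0,"jaw":0.1}
    - {"dx":0,"dy":0,"dz":0,"wx":0,"wy":0,"wz":0,"jaw":0.1}
    - {"dx":0,"dy":0,"dz":0,"wx":0,"wy":0,"wz":0,"jaw":0}
    - {"dx":0,"dy":0,"dz":0,"wx":0,"wy":0,"wz":0,"jaw":0}
    - {"dx":0,"dy":0,"dz":0,"wx":0,"wy":0,"wz":0,"jaw":0}

```text
time: 3.35
eef_pos: [448.3, 208.0, 29.2]
tcp_rot: [2.359, 2.075, 0.003]
force: [-0.2, -0.6, 8.5]
opening: 12.7
grasp_force: 59.1
```

Emit:
step_arm:
  plan:
    - {"dx":0,"dy":0,"dz":0.2,"wx":0,"wy":0,"wz":0,"jaw":0}
    - {"dx":0,"dy":0,"dz":0.4,"wx":0,"wy":0,"wz":0,"jaw":0}
    - {"dx":0,"dy":0,"dz":0.547,"wx":0,"wy":0,"wz":0,"jaw":0}
    - {"dx":0.08,"dy":-0.09,"dz":0,"wx":0,"wy":0,"wz":-1,"jaw":0}
    - {"dx":0.08,"dy":-0.09,"dz":0,"wx":0,"wy":0,"wz":-1,"jaw":0}
    - {"dx":0.08,"dy":-0.09,"dz":0,"wx":0,"wy":0,"wz":-1,"jaw":0}
    - {"dx":0.08,"dy":-0.09,"dz":0,"wx":0,"wy":0,"wz":-1,"jaw":0}
    - {"dx":0.08,"dy":-0.09,"dz":0,"wx":0,"wy":0,"wz":-1,"jaw":0}
    - {"dx":0.08,"dy":-0.09,"dz":0,"wx":0,"wy":0,"wz":-1,"jaw":0}
    - {"dx":0.08,"dy":-0.09,"dz":0,"wx":0,"wy":0,"wz":-1,"jaw":0}

```text
time: 4.35
eef_pos: [489.7, 160.2, 114.7]
tcp_rot: [-2.876, -1.264, -0.001]
force: [0.1, -0.3, -1.3]
opening: 12.7
grasp_force: 58.2
```

Emit:
step_arm:
  plan:
    - {"dx":0.09,"dy":-0.1,"dz":0,"wx":0,"wy":0,"wz":-1,"jaw":0}
    - {"dx":0.09,"dy":-0.1,"dz":0,"wx":0,"wy":0,"wz":-1,"jaw":0}
    - {"dx":0.09,"dy":-0.1,"dz":0,"wx":0,"wy":0,"wz":-1,"jaw":0}
    - {"dx":0.09,"dy":-0.1,"dz":0,"wx":0,"wy":0,"wz":-1,"jaw":0}
    - {"dx":0.09,"dy":-0.1,"dz":0,"wx":0,"wy":0,"wz":-1,"jaw":0}
    - {"dx":0.09,"dy":-0.1,"dz":0,"wx":0,"wy":0,"wz":-1,"jaw":0}
    - {"dx":0.09,"dy":-0.1,"dz":0,"wx":0,"wy":0,"wz":-1,"jaw":0}
    - {"dx":0.09,"dy":-0.1,"dz":0,"wx":0,"wy":0,"wz":-1,"jaw":0}
    - {"dx":0.09,"dy":-0.1,"dz":0,"wx":0,"wy":0,"wz":-1,"jaw":0}
    - {"dx":0.06,"dy":-0.08,"dz":0,"wx":0,"wy":0,"wz":-1,"jaw":0}

```text
time: 5.35
eef_pos: [555.2, 86.6, 114.7]
tcp_rot: [-3.14, 0.07, -0.001]
force: [0.0, -0.3, -1.3]
opening: 12.9
grasp_force: 58.2
```

Emit:
step_arm:
  plan:
    - {"dx":0,"dy":0,"dz":0,"wx":0,"wy":0,"wz":-0.5,"jaw":0}
    - {"dx":0,"dy":0,"dz":0,"wx":0,"wy":0,"wz":0,"jaw":0}
    - {"dx":0,"dy":0,"dz":0,"wx":0,"wy":0,"wz":0,"jaw":0}

```text
time: 5.65
eef_pos: [554.7, 87.1, 114.5]
tcp_rot: [-3.139, 0.13, -0.0]
force: [0.1, 0.1, -1.4]
opening: 12.8
grasp_force: 58.2
```

```bash
python3 -c "
from h import *
s=manip.sense(); print(s['time'],s['eef_pos'],s['qpos'],Ro.from_rotvec(s['tcp_rot']).as_matrix().round(3),s['force'],s['wrist_torque'])
shot('wrist','w2'); im=cv2.imread('pics/w2.png'); cv2.imwrite('pics/w2b.png',cv2.resize(im,(800,500),interpolation=2))
"
```

```text
5.65 [554.65675462  87.09307397 114.45624507] [-0.93979436  0.52897703  0.88081231  2.00357597 -0.54065563  0.85838456
 -1.41173778] [[ 0.997 -0.083  0.   ]
 [-0.083 -0.997  0.   ]
 [ 0.    -0.    -1.   ]] [ 0.13016772  0.07106711 -1.37102179] [-0.02618961 -0.01093611 -0.02643572]
```

View pics/w2b.png

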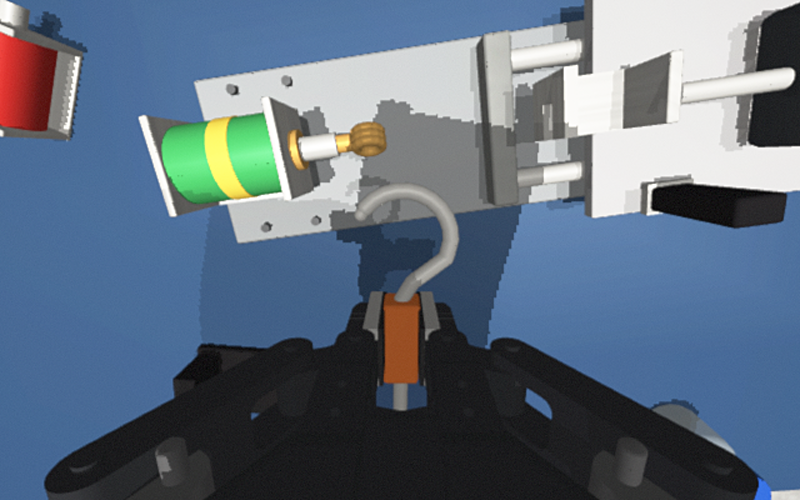

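Wrist view (zoomed 1.25x) with the hook held: nose (359,216), top of bend (405,190), sleeve front edge (385–421,294), eye ball (370,139), clevis (545–680, 55–135), handle top (765,208). I'll work out poses in the stand's frame.

```bash
cat > m.py <<'E'
from h import *
q=np.load('pics/w2.npz'); im=q['im'].astype(int); d=q['d']
W=lambda a,b,z=None: world('wrist','w2',a/1.25,b/1.25,z)
for e in [((238,242),(480,208)),((195,80),(475,38)),((195,80),(238,242))]:
    A,B=W(*e[0],12),W(*e[1],12); print('edge',A.round(1),B.round(1),np.degrees(np.arctan2(*(B-A)[1::-1])).round(2))
vv,uu=np.mgrid[0:400,0:640]
def cloud(m):
    v,u=np.nonzero(m&(d>0)); return np.array([world('wrist','w2',a,b) for a,b in zip(u,v)]),u,v
hsv=cv2.cvtColor(q['im'],cv2.COLOR_RGB2HSV)
m=(hsv[...,0]>10)&(hsv[...,0]<25)&(hsv[...,1]>130)&(hsv[...,2]>60)&(uu>278)&(uu<312)&(vv>92)&(vv<130)
P,u,v=cloud(m); print('eye px',len(P),u.min()*1.25,u.max()*1.25,v.min()*1.25,v.max()*1.25); print(np.percentile(P,[2,50,98],axis=0).round(1))
np.save('pics/eye.npy',np.c_[P,u,v])
for n,a in dict(nose=(361,214),arc1=(380,194),top=(405,190),arc2=(435,205),side=(452,240),slant=(430,270),slv=(402,330),platef=(485,120),handle=(762,210),gauge=(790,100),clev=(550,100),clevtop=(568,95),washer=(296,150),rodend=(318,147)).items(): print(n,W(*a).round(1))
E
python3 m.py
```

```text
edge [571.4 205.9  12. ] [581.6  30.2  12. ] -86.67
edge [679.8 211.4  12. ] [688.8  30.8  12. ] -87.13
edge [679.8 211.4  12. ] [571.4 205.9  12. ] -177.11
eye px 656 348.75 385.0 122.5 155.0
[[624.3  91.   67.5]
 [631.1  99.1  76.9]
 [638.2 108.2  80.7]]
nose [603.   98.8 134. ]
arc1 [609.5  91.4 133.6]
top [610.1  82.4 133.2]
arc2 [603.8  72.1 132.4]
side [590.6  66.7 133.5]
slant [579.7  75.5 133.3]
slv [557.5  87.9 136.7]
platef [638.9  28.9  26.3]
handle [586.2 -71.2 107.3]
gauge [ 632.1 -106.6   76. ]
clev [641.9   8.2  74.2]
clevtop [641.7   6.6  89.7]
washer [628.8 133.6  81.4]
rodend [629.4 123.7  76.8]
```

```bash
python3 -c "
import cv2,numpy as np
im=cv2.imread('pics/w2.png'); a=cv2.resize(im[85:135,260:340],(800,500),interpolation=2); cv2.imwrite('pics/w2eye.png',a)"
```

```text
(no output)
```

View pics/w2eye.png

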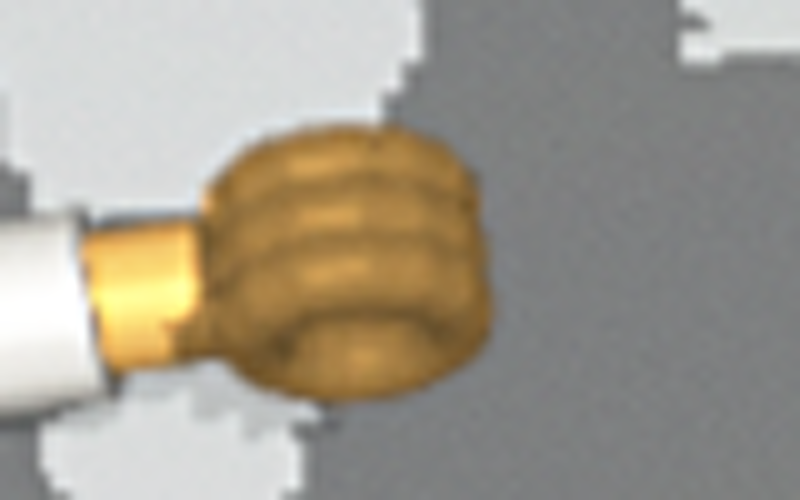

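The crop shows the eye's near (robot-side) mouth at (360,350) facing up. So it leans: robot-side mouth up, far mouth down, roughly 20 degrees. I'll fit the eye and hook models to the point clouds.

```bash
cat > fit.py <<'E'
from h import *
from scipy.optimize import least_squares
PHI=np.radians(-87.0); D=np.array([np.cos(PHI),np.sin(PHI),0]); Y=np.array([-D[1],D[0],0]); Z=np.array([0,0,1.])
S=np.array([D,Y,Z])      # world -> stand axes
def fit_eye(P,rnd=3.,half=6.):
    c0=np.median(P,0)-[0,0,6]
    def res(p):
        a=np.array([0,np.cos(p[3]),np.sin(p[3])]); q=(P-c0)@S.T-p[:3]; t=q@a; r=np.linalg.norm(q-np.outer(t,a),axis=1)
        e=np.c_[r-9+rnd,abs(t)-half+rnd]; return np.linalg.norm(np.maximum(e,0),axis=1)+np.minimum(e.max(1),0)-rnd
    b=min((least_squares(res,[0,0,0,l],loss='soft_l1',f_scale=.3) for l in (-.4,0,.4)),key=lambda s:s.cost)
    return c0+b.x[:3]@S,np.degrees(b.x[3]),np.abs(b.fun).mean()
A=np.radians(np.linspace(240,90,60)); L=np.c_[-41+18*np.cos(A),18*np.sin(A)]
L=np.r_[L,np.c_[np.linspace(-41,-17,20),np.linspace(18,0,20)]]; L=np.c_[L,0*L[:,0]]
def fit_hook(P,p,r,tilt=True):
    T=Ro.from_rotvec(r).as_matrix(); Q=(P-p)@T    # tool frame; hook there: x=-toolx.. nominal
    R0=np.array([[-1,0,0],[0,1,0],[0,0,-1.]])     # hook axes in tool frame
    def res(x):
        R=Ro.from_rotvec(x[3:6]*([1,1,1] if tilt else [0,0,1])).as_matrix()@R0; C=L@R.T+x[:3]+[0,0,-16]
        return np.linalg.norm(Q[:,None]-C[None],axis=2).min(1)-3
    b=least_squares(res,np.zeros(6),loss='soft_l1',f_scale=.3)
    return b.x[:3]+[0,0,-16],np.degrees(b.x[3:]),np.abs(b.fun).mean()
def cloud(f,m):
    q=np.load('pics/'+f+'.npz'); v,u=np.nonzero(m&(q['d']>0)); return np.array([world('wrist',f,a,b) for a,b in zip(u,v)])
E
python3 - <<'E'
from fit import *
E=np.load('pics/eye.npy')
P=E[:,:3]; s=(P-np.median(P,0))@D; P=P[(P[:,2]>66)&(s>-8)]
for rd in (2,3,4): print('eye',rd,*fit_eye(P,rd))
q=np.load('pics/w2.npz'); hsv=cv2.cvtColor(q['im'],cv2.COLOR_RGB2HSV); vv,uu=np.mgrid[0:400,0:640]
m=(uu>276)&(uu<372)&(vv>142)&(vv<238)&(hsv[...,1]<90)
H=cloud('w2',m); H=H[(H[:,2]>124)]; H=H[(H-q['p'])@Ro.from_rotvec(q['r']).as_matrix()[:,0]>19]
print(len(H)); 
for t in (True,False): print('hook in tool',fit_hook(H,q['p'],q['r'],t))
E
```

```text
eye 2 [631.90728254  99.32964176  70.40076525] -19.691295514672642 0.5900046718284992
eye 3 [631.76486324  99.29471754  70.54255698] -17.581452768426473 0.6233722208478728
eye 4 [631.66346339  99.26422809  70.7836306 ] -11.891698493025281 0.664082028125673Traceback (most recent call last):
  File "<stdin>", line 7, in <module>
  File "fit.py", line 23, in cloud
    q=np.load('pics/'+f+'.npz'); v,u=np.nonzero(m&(q['d']>0)); return np.array([world('wrist',f,a,b) for a,b in zip(u,v)])
                                                                                ~~~~~^^^^^^^^^^^^^^^
  File "h.py", line 9, in world
    c=manip.get_calibration(n); q=np.load('pics/'+f+'.npz')
ValueError: time passes only in moves, steps and waits
```

```bash
python3 - <<'E'
s=open('fit.py').read().split('def cloud')[0]+'''
def cloud(f,m):
    q=np.load('pics/'+f+'.npz'); d=q['d']; v,u=np.nonzero(m&(d>0)); c=manip.get_calibration('wrist'); M=np.array(c['mount'])
    X=np.c_[(u-c['cx'])/c['fx'],(v-c['cy'])/c['fy'],0*u+1]*d[v,u][:,None]
    return (X@M[:3,:3].T+M[:3,3])@Ro.from_rotvec(q['r']).as_matrix().T+q['p']
'''
open('fit.py','w').write(s)
E
cat > fh.py <<'E'
from fit import *
import sys
def hook(f):
    q=np.load('pics/'+f+'.npz'); p,r,im=q['p'],q['r'],q['im']
    hsv=cv2.cvtColor(im,cv2.COLOR_RGB2HSV); m=(hsv[...,1]<90)
    H=cloud(f,m); t=(H-p)@Ro.from_rotvec(r).as_matrix()
    H=H[(t[:,0]>20)&(t[:,0]<68)&(abs(t[:,1])<26)&(abs(t[:,2]+16)<6)]
    return len(H),fit_hook(H,p,r,True),fit_hook(H,p,r,False)
if __name__=='__main__': print(*hook(sys.argv[1]),sep='\n')
E
python3 fh.py w2
```

```text
2009
(array([ -3.61114639,  -6.18022061, -16.40265575]), array([ 0.18832767, -0.18452034,  7.56842147]), np.float64(0.461231800921522))
(array([ -3.60666552,  -6.21077567, -16.2197227 ]), array([0.15587687, 0.        , 7.59403423]), np.float64(0.4619546510122398))
```

Run:
```python
from fit import *
q=np.load('pics/w2.npz'); p,r,im=q['p'],q['r'],q['im']
hsv=cv2.cvtColor(im,cv2.COLOR_RGB2HSV); H=cloud('w2',hsv[...,1]<90); t=(H-p)@Ro.from_rotvec(r).as_matrix()
t=t[(t[:,0]>14)&(t[:,0]<68)&(abs(t[:,1])<30)&(abs(t[:,2]+16)<7)]
for a in range(14,66,3):
    k=t[(t[:,0]>=a)&(t[:,0]<a+3)]; 
    if len(k): print(a+1.5,len(k),np.sort(k[:,1])[::max(1,len(k)//12)].round(1),np.percentile(k[:,2],[5,50,95]).round(1))
```

```text
15.5 87 [-3.7 -3.2 -2.7 -2.2 -1.8 -1.3 -0.8 -0.3  0.1  0.6  1.1  2.1  3. ] [-20.1 -18.7 -17.4]
18.5 86 [-2.7 -1.8 -0.8 -0.3  0.1  0.6  1.1  1.6  2.1  3.   3.5  4.   5.9] [-19.7 -18.7 -16.9]
21.5 108 [-0.8  0.2  0.6  1.1  2.   2.5  3.   3.9  4.8  5.3  6.3  7.3] [-19.8 -18.9 -16.9]
24.5 128 [ 1.5  3.   3.9  4.5  5.3  5.8  6.7  7.2  8.2  8.9  9.6 10.6 11.9] [-19.8 -18.5 -16.4]
27.5 132 [ 4.9  6.7  7.7  8.5  9.   9.6 10.4 11.3 11.9 12.9 13.8 15.1] [-19.5 -18.6 -16.6]
30.5 112 [ 9.1 10.5 11.3 11.9 12.6 13.1 13.7 14.5 14.9 15.8 16.5 17.3 17.9] [-19.8 -18.4 -16.7]
33.5 84 [12.9 13.3 13.6 14.1 14.8 15.2 15.4 16.2 16.8 17.2 17.7 18.2] [-20.  -18.5 -17. ]
36.5 79 [13.7 14.  14.4 14.8 15.2 15.6 16.1 16.5 17.  17.5 18.  18.6 19.  19.7] [-19.8 -18.5 -16.6]
39.5 86 [13.6 14.3 14.7 15.2 15.6 16.1 16.5 16.9 17.4 18.  18.4 19.  19.7] [-19.6 -18.6 -16.5]
42.5 84 [12.9 13.5 13.9 14.5 15.  15.5 16.  16.4 16.9 17.4 17.8 18.4] [-19.6 -18.6 -17.3]
45.5 136 [-18.9 -17.2 -16.2 -15.1  11.1  12.3  13.2  13.9  14.8  15.4  16.3  16.8
  17.9] [-19.6 -18.3 -16.6]
48.5 207 [-18.7 -16.6 -15.6 -14.3 -13.3 -12.    9.   10.7  11.7  13.   14.   15.3
  16.9] [-19.8 -18.6 -16.8]
51.5 309 [-17.2 -14.7 -12.8 -11.1  -9.4  -7.5  -2.6   4.9   7.1   8.9  10.7  12.1
  14.1] [-19.8 -18.5 -17. ]
54.5 361 [-14.3 -11.1  -9.3  -7.5  -5.3  -3.1  -0.8   0.9   3.1   5.3   7.1   9.
  12.1] [-19.9 -18.8 -17.1]
57.5 183 [-9.8 -7.5 -5.8 -4.4 -3.5 -2.2 -1.3  0.   0.9  2.2  3.6  5.   7.1] [-19.6 -18.2 -16.7]
```

```bash
cat > plan.py <<'E'
from fit import *
R0=np.diag([-1.,1,-1])
O_T=np.array([-3.3,-1.3,-16.4])   # hook origin in tool frame
EYE=np.array([631.8,99.3,70.6])
def pose(lam,psi,off=17.5,n=0,dy=0,dz=0,E=None):
    "hook tilted lam about pull line, swung psi; centre at eye+off*D, raised n along the hook's normal"
    B=Ro.from_rotvec(D*np.radians(lam)).as_matrix()@S.T
    H=B@Ro.from_euler('z',psi,degrees=True).as_matrix(); T=H@R0.T
    C=(EYE if E is None else E)+off*D+n*B[:,2]+dy*Y+dz*Z
    return C+H@[41,0,0]-T@O_T,T
def rows(p,T,seq,k=1):
    "increments in move units; from p,T through the poses"
    for q,U in seq:
        d=(q-p)/75; w=np.degrees(Ro.from_matrix(U@T.T).as_rotvec())/5
        print('d',d.round(3),'w',w.round(3),'|mm',np.linalg.norm(q-p).round(1),'pos',q.round(1)); p,T=q,U
def now():
    s=manip.sense(); print('t',s['time'],'p',s['eef_pos'].round(2),'F',s['force'].round(2),'M',s['wrist_torque'].round(3))
    return s['eef_pos'],Ro.from_rotvec(s['tcp_rot']).as_matrix()
def state(p,T):
    "where the hook is: psi, lam approx, nose/bight rel. eye in stand axes"
    H=T@R0; O=p+T@O_T; f=lambda h:((O+H@h-EYE)@S.T).round(2)
    print('centre',f([-41,0,0]),'nose',f([-50,-15.6,0]),'bight',f([-59,0,0]),'tail',f([53,0,0]),'normal',(S@H[:,2]).round(3),'shank',(S@H[:,0]).round(3))
E
python3 - <<'E'
from plan import *
p,T=now(); state(p,T)
rows(p,T,[pose(-19,-97,n=35)])
E
```

```text
t 5.7 p [554.68  87.15 114.46] F [ 0.43 -0.15 -0.98] M [ 0.043  0.005 -0.011]
centre [ 11.91 -40.12  60.27] nose [ -2.34 -29.1   60.27] bight [ 14.33 -22.28  60.27] tail [  -0.77 -133.26   60.26] normal [ 0. -0.  1.] shank [-0.135 -0.991 -0.   ]
d [ 0.646 -0.048 -0.187] w [-0.179  3.797  0.15 ] |mm 50.5 pos [603.1  83.6 100.4]
```

Emit:
step_arm:
  plan:
    - {"dx":0.129,"dy":-0.01,"dz":-0.037,"wx":-0.036,"wy":0.76,"wz":0.03,"jaw":0}
    - {"dx":0.129,"dy":-0.01,"dz":-0.037,"wx":-0.036,"wy":0.76,"wz":0.03,"jaw":0}
    - {"dx":0.129,"dy":-0.01,"dz":-0.037,"wx":-0.036,"wy":0.76,"wz":0.03,"jaw":0}
    - {"dx":0.129,"dy":-0.01,"dz":-0.037,"wx":-0.036,"wy":0.76,"wz":0.03,"jaw":0}
    - {"dx":0.13,"dy":-0.008,"dz":-0.039,"wx":-0.036,"wy":0.76,"wz":0.03,"jaw":0}
    - {"dx":0,"dy":0,"dz":0,"wx":0,"wy":0,"wz":0,"jaw":0}
    - {"dx":0,"dy":0,"dz":0,"wx":0,"wy":0,"wz":0,"jaw":0}
    - {"dx":0,"dy":0,"dz":0,"wx":0,"wy":0,"wz":0,"jaw":0}

```text
time: 6.5
eef_pos: [602.8, 83.2, 100.6]
tcp_rot: [3.068, -0.109, -0.511]
force: [0.2, 0.4, -0.9]
opening: 12.6
grasp_force: 58.3
```

Run:
```python
from plan import *
p,T=now(); state(p,T)
shot('wrist','w3'); im=cv2.imread('pics/w3.png'); cv2.imwrite('pics/w3b.png',cv2.resize(im[20:270,130:530],(800,500),interpolation=2))
q=np.load('pics/w3.npz'); hsv=cv2.cvtColor(q['im'],cv2.COLOR_RGB2HSV)
m=(hsv[...,0]>10)&(hsv[...,0]<25)&(hsv[...,1]>130)&(hsv[...,2]>60)
P=cloud('w3',m); s=(P-EYE)@S.T; P=P[(s[:,0]>-8)&(np.linalg.norm(s,axis=1)<13)]
print(len(P)); 
for r in (2,3,4): print(r,fit_eye(P,r))
t=(cloud('w3',hsv[...,1]<90)-p)@T; t=t[(t[:,0]>34)&(t[:,0]<62)&(abs(t[:,1])<24)&(abs(t[:,2]+16)<7)]
from scipy.optimize import least_squares
f=lambda x:np.hypot(np.hypot(t[:,0]-x[0],t[:,1]-x[1])-18,t[:,2]-x[2])-3
b=least_squares(f,[37.7,-1.3,-16.4],loss='soft_l1',f_scale=.3); print('bend centre in tool',b.x,abs(b.fun).mean(),len(t))
```

```text
t 6.5 p [602.75  83.22 100.56] F [ 0.2   0.39 -0.9 ] M [-0.011 -0.359 -0.007]
centre [17.9  11.02 33.26] nose [ 3.53 21.28 29.73] bight [20.12 27.91 27.45] tail [  6.3  -77.2   63.58] normal [-0.     0.325  0.946] shank [-0.123 -0.938  0.323]
507
2 (array([631.56358451,  99.33782771,  70.48904621]), np.float64(-23.856210621030694), np.float64(0.4190406045750659))
3 (array([631.52595172,  99.32052719,  70.61603428]), np.float64(-23.182538562709823), np.float64(0.43300212275276556))
4 (array([631.49831477,  99.27435163,  70.77147053]), np.float64(-22.65506726074082), np.float64(0.5046035995672109))
bend centre in tool [ 37.14551284  -1.04315479 -16.39367747] 0.40417757248733405 1476
```

View pics/w3b.png

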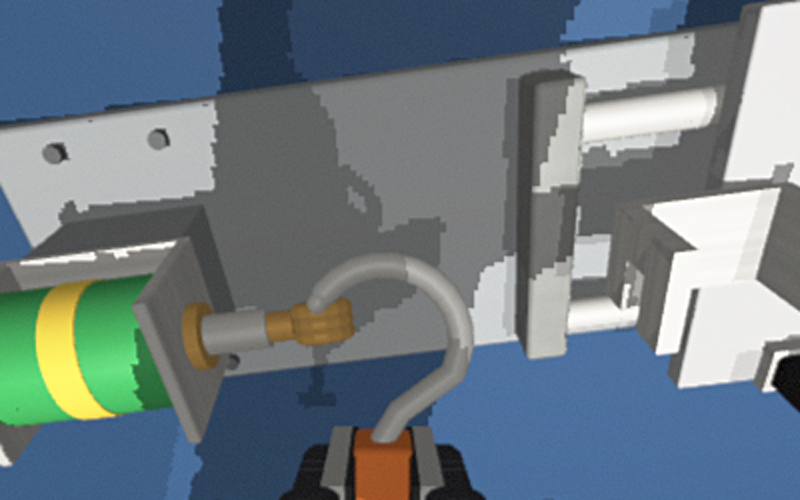

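View: the hook is above the eye. In the crop, the nose is at (316,303), just over the eye at (325,320), and the clevis slot is at (632,280). The fits agree to about 0.3 mm with a lean of about -21°. Next I go down along the hook normal.

```bash
sed -i 's/-3.3,-1.3,-16.4/-3.6,-1.1,-16.4/; s/631.8,99.3,70.6/631.6,99.3,70.6/' plan.py
python3 - <<'E'
from plan import *
p,T=now(); state(p,T)
rows(p,T,[pose(-21,-97,n=15),pose(-21,-97,n=0)]+[pose(-21,a) for a in (-92,-87,-82,-77,-72,-67)])
E
```

```text
t 6.55 p [602.75  83.39 100.76] F [ 0.13  0.37 -0.89] M [-0.027 -0.434  0.034]
centre [17.89 10.91 33.56] nose [ 3.52 21.18 30.03] bight [20.11 27.81 27.75] tail [  6.3  -77.3   63.88] normal [0.    0.325 0.946] shank [-0.123 -0.938  0.323]
d [-0.075  0.001 -0.242] w [-0.016  0.407  0.016] |mm 19.0 pos [597.1  83.4  82.6]
d [-0.072 -0.004 -0.187] w [0. 0. 0.] |mm 15.0 pos [591.7  83.2  68.6]
d [ 0.    -0.044  0.001] w [0.358 0.019 0.934] |mm 3.3 pos [591.8  79.9  68.7]
d [ 0.004 -0.043 -0.001] w [0.358 0.019 0.934] |mm 3.3 pos [592.   76.6  68.7]
d [ 0.007 -0.043 -0.002] w [0.358 0.019 0.934] |mm 3.3 pos [592.6  73.4  68.5]
d [ 0.011 -0.042 -0.003] w [0.358 0.019 0.934] |mm 3.3 pos [593.4  70.3  68.3]
d [ 0.014 -0.041 -0.005] w [0.358 0.019 0.934] |mm 3.3 pos [594.5  67.2  67.9]
d [ 0.017 -0.039 -0.006] w [0.358 0.019 0.934] |mm 3.3 pos [595.8  64.3  67.5]
```

Emit:
step_arm:
  plan:
    - {"dx":-0.037,"dy":0,"dz":-0.121,"wx":-0.008,"wy":0.2,"wz":0.008,"jaw":0}
    - {"dx":-0.038,"dy":0.001,"dz":-0.121,"wx":-0.008,"wy":0.207,"wz":0.008,"jaw":0}
    - {"dx":-0.024,"dy":-0.001,"dz":-0.063,"wx":0,"wy":0,"wz":0,"jaw":0}
    - {"dx":-0.024,"dy":-0.001,"dz":-0.062,"wx":0,"wy":0,"wz":0,"jaw":0}
    - {"dx":-0.024,"dy":-0.002,"dz":-0.062,"wx":0,"wy":0,"wz":0,"jaw":0}
    - {"dx":0,"dy":0,"dz":0,"wx":0,"wy":0,"wz":0,"jaw":0}
    - {"dx":0,"dy":0,"dz":0,"wx":0,"wy":0,"wz":0,"jaw":0}
    - {"dx":0,"dy":0,"dz":0,"wx":0,"wy":0,"wz":0,"jaw":0}

```text
time: 7.35
eef_pos: [592.4, 83.0, 68.4]
tcp_rot: [3.056, -0.107, -0.565]
force: [0.0, -0.3, -1.5]
opening: 12.8
grasp_force: 58.3
```

Run:
```python
from plan import *
p,T=now(); state(p,T)
shot('wrist','w4'); q=np.load('pics/w4.npz'); hsv=cv2.cvtColor(q['im'],cv2.COLOR_RGB2HSV)
t=(cloud('w4',hsv[...,1]<90)-p)@T; t=t[(t[:,0]>34)&(t[:,0]<62)&(abs(t[:,1])<24)&(abs(t[:,2]+16)<5)]
from scipy.optimize import least_squares
f=lambda x:np.hypot(np.hypot(t[:,0]-x[0],t[:,1]-x[1])-18,t[:,2]-x[2])-3
b=least_squares(f,[37.4,-1.1,-16.4],loss='soft_l1',f_scale=.3); print('bend centre in tool',b.x,abs(b.fun).mean(),len(t))
m=(hsv[...,0]>10)&(hsv[...,0]<25)&(hsv[...,1]>130)&(hsv[...,2]>60)
P=cloud('w4',m); s=(P-EYE)@S.T; P=P[(s[:,0]>-8)&(np.linalg.norm(s,axis=1)<13)]
print(len(P),fit_eye(P,2),fit_eye(P,3))
rows(p,T,[pose(-21,a) for a in (-92,-87)])
im=cv2.imread('pics/w4.png'); cv2.imwrite('pics/w4b.png',cv2.resize(im[100:250,200:440],(800,500),interpolation=2))
```

```text
t 7.35 p [592.42  82.99  68.38] F [ 0.03 -0.33 -1.48] M [ 0.057 -0.461  0.041]
centre [17.71  0.68 -0.28] nose [ 3.32 10.8  -4.17] bight [19.91 17.36 -6.69] tail [  6.22 -86.4   33.19] normal [-0.     0.359  0.933] shank [-0.122 -0.926  0.356]
bend centre in tool [ 37.11601892  -1.0269678  -16.40288976] 0.4251281881322742 1479
1009 (array([631.1453835 ,  99.23098814,  70.63737716]), np.float64(-25.15341111665927), np.float64(0.3902514825390343)) (array([631.29532   ,  99.21290464,  70.70205596]), np.float64(-26.05362282644005), np.float64(0.4060230550273923))
d [-0.009 -0.041  0.004] w [0.365 0.014 0.935] |mm 3.2 pos [591.8  79.9  68.7]
d [ 0.004 -0.043 -0.001] w [0.358 0.019 0.934] |mm 3.3 pos [592.   76.6  68.7]
```

Emit:
step_arm:
  plan:
    - {"dx":-0.005,"dy":-0.021,"dz":0.002,"wx":0.182,"wy":0.05,"wz":0.467,"jaw":0}
    - {"dx":-0.004,"dy":-0.021,"dz":0.002,"wx":0.182,"wy":0.05,"wz":0.467,"jaw":0}
    - {"dx":0.002,"dy":-0.022,"dz":0,"wx":0.179,"wy":0.05,"wz":0.467,"jaw":0}
    - {"dx":0.002,"dy":-0.021,"dz":-0.001,"wx":0.179,"wy":0.05,"wz":0.467,"jaw":0}
    - {"dx":0,"dy":0,"dz":0,"wx":0,"wy":0,"wz":0,"jaw":0}
    - {"dx":0,"dy":0,"dz":0,"wx":0,"wy":0,"wz":0,"jaw":0}

```text
time: 8.0
eef_pos: [591.9, 76.6, 68.5]
tcp_rot: [3.08, 0.16, -0.595]
force: [-0.1, 0.3, -0.9]
opening: 12.7
grasp_force: 58.4
```

Run:
```python
from plan import *
p,T=now(); state(p,T)
rows(p,T,[pose(-22,a) for a in (-84.5,-82,-79.5,-77,-74.5,-72,-69.5,-67,-64.5,-62)])
```

```text
t 8.0 p [591.95  76.63  68.46] F [-0.06  0.28 -0.85] M [ 0.    -0.489 -0.013]
centre [17.54 -0.07 -0.79] nose [ 1.51  7.53 -3.85] bight [16.62 16.62 -7.48] tail [ 22.35 -87.2   34.14] normal [-0.     0.372  0.928] shank [ 0.051 -0.927  0.372]
d [ 0.004 -0.021  0.011] w [0.195 0.042 0.475] |mm 1.8 pos [592.3  75.   69.3]
d [ 0.004 -0.021 -0.001] w [0.187 0.01  0.464] |mm 1.6 pos [592.6  73.4  69.2]
d [ 0.005 -0.021 -0.002] w [0.187 0.01  0.464] |mm 1.6 pos [592.9  71.8  69.1]
d [ 0.006 -0.021 -0.002] w [0.187 0.01  0.464] |mm 1.6 pos [593.4  70.3  69. ]
d [ 0.007 -0.021 -0.002] w [0.187 0.01  0.464] |mm 1.6 pos [593.9  68.7  68.8]
d [ 0.007 -0.02  -0.003] w [0.187 0.01  0.464] |mm 1.6 pos [594.4  67.2  68.6]
d [ 0.008 -0.02  -0.003] w [0.187 0.01  0.464] |mm 1.6 pos [595.   65.7  68.4]
d [ 0.009 -0.02  -0.003] w [0.187 0.01  0.464] |mm 1.6 pos [595.7  64.2  68.1]
d [ 0.01  -0.019 -0.004] w [0.187 0.01  0.464] |mm 1.6 pos [596.5  62.8  67.9]
d [ 0.011 -0.019 -0.004] w [0.187 0.01  0.464] |mm 1.6 pos [597.3  61.4  67.6]
```

Emit:
step_arm:
  plan:
    - {"dx":0.004,"dy":-0.021,"dz":0.011,"wx":0.195,"wy":0.04,"wz":0.475,"jaw":0}
    - {"dx":0.004,"dy":-0.021,"dz":-0.001,"wx":0.187,"wy":0.01,"wz":0.464,"jaw":0}
    - {"dx":0,"dy":0,"dz":0,"wx":0,"wy":0,"wz":0,"jaw":0}
    - {"dx":0,"dy":0,"dz":0,"wx":0,"wy":0,"wz":0,"jaw":0}

```text
time: 8.4
eef_pos: [592.4, 73.6, 69.1]
tcp_rot: [-3.054, -0.293, 0.596]
force: [0.4, -0.6, -2.0]
opening: 12.6
grasp_force: 58.4
```

Emit:
step_arm:
  plan:
    - {"dx":0.005,"dy":-0.021,"dz":-0.001,"wx":0.187,"wy":0.01,"wz":0.464,"jaw":0}
    - {"dx":0,"dy":0,"dz":0,"wx":0,"wy":0,"wz":0,"jaw":0}

```text
time: 8.6
eef_pos: [592.8, 71.9, 69.0]
tcp_rot: [-3.038, -0.361, 0.594]
force: [-0.8, -0.4, -1.0]
opening: 12.8
grasp_force: 58.4
```

Run:
```python
from plan import *
p,T=now(); state(p,T)
rows(p,T,[pose(-22,a) for a in (-77,-74.5)])
```

```text
t 8.6 p [592.81  71.9   69.01] F [-0.79 -0.36 -0.97] M [ 0.005 -0.442  0.031]
centre [17.4  -0.12 -0.09] nose [ 0.41  5.43 -2.34] bight [14.1  16.28 -6.72] tail [ 34.61 -85.8   34.55] normal [-0.     0.375  0.927] shank [ 0.183 -0.911  0.368]
d [ 0.007 -0.022 -0.001] w [0.187 0.008 0.452] |mm 1.7 pos [593.4  70.3  69. ]
d [ 0.007 -0.021 -0.002] w [0.187 0.01  0.464] |mm 1.6 pos [593.9  68.7  68.8]
```

Emit:
step_arm:
  plan:
    - {"dx":0.007,"dy":-0.022,"dz":-0.001,"wx":0.187,"wy":0.01,"wz":0.455,"jaw":0}
    - {"dx":0,"dy":0,"dz":0,"wx":0,"wy":0,"wz":0,"jaw":0}

```text
time: 8.8
eef_pos: [593.4, 70.2, 69.0]
tcp_rot: [-3.022, -0.424, 0.591]
force: [-0.1, 0.2, -0.6]
opening: 12.9
grasp_force: 58.4
```

Emit:
step_arm:
  plan:
    - {"dx":0.007,"dy":-0.021,"dz":-0.002,"wx":0.187,"wy":0.01,"wz":0.464,"jaw":0}
    - {"dx":0,"dy":0,"dz":0,"wx":0,"wy":0,"wz":0,"jaw":0}

```text
time: 9.0
eef_pos: [593.9, 68.6, 68.8]
tcp_rot: [-3.004, -0.488, 0.588]
force: [0.3, -0.3, -1.2]
opening: 12.4
grasp_force: 58.4
```

Emit:
step_arm:
  plan:
    - {"dx":0.007,"dy":-0.02,"dz":-0.003,"wx":0.187,"wy":0.01,"wz":0.464,"jaw":0}
    - {"dx":0,"dy":0,"dz":0,"wx":0,"wy":0,"wz":0,"jaw":0}

```text
time: 9.2
eef_pos: [594.4, 67.1, 68.6]
tcp_rot: [-2.985, -0.552, 0.585]
force: [-0.0, 0.3, -1.2]
opening: 12.5
grasp_force: 58.4
```

Run:
```python
from plan import *
p,T=now(); state(p,T)
rows(p,T,[pose(-22,a) for a in (-69.5,-67,-64.5,-62,-59.5)])
```

```text
t 9.2 p [594.36  67.12  68.57] F [-0.03  0.25 -1.19] M [ 0.016 -0.495 -0.04 ]
centre [17.61 -0.06 -0.03] nose [-0.    3.43 -1.44] bight [12.07 15.82 -6.45] tail [ 46.58 -82.96  33.48] normal [0.    0.375 0.927] shank [ 0.308 -0.882  0.357]
d [ 0.009 -0.019 -0.003] w [0.191 0.007 0.473] |mm 1.6 pos [595.   65.7  68.4]
d [ 0.009 -0.02  -0.003] w [0.187 0.01  0.464] |mm 1.6 pos [595.7  64.2  68.1]
d [ 0.01  -0.019 -0.004] w [0.187 0.01  0.464] |mm 1.6 pos [596.5  62.8  67.9]
d [ 0.011 -0.019 -0.004] w [0.187 0.01  0.464] |mm 1.6 pos [597.3  61.4  67.6]
d [ 0.011 -0.018 -0.004] w [0.187 0.01  0.464] |mm 1.6 pos [598.1  60.1  67.3]
```

Emit:
step_arm:
  plan:
    - {"dx":0.009,"dy":-0.019,"dz":-0.003,"wx":0.19,"wy":0.01,"wz":0.47,"jaw":0}
    - {"dx":0.009,"dy":-0.02,"dz":-0.003,"wx":0.187,"wy":0.01,"wz":0.464,"jaw":0}
    - {"dx":0,"dy":0,"dz":0,"wx":0,"wy":0,"wz":0,"jaw":0}

```text
time: 9.5
eef_pos: [595.8, 64.1, 68.2]
tcp_rot: [-2.943, -0.679, 0.578]
force: [-0.5, 0.3, -0.1]
opening: 12.7
grasp_force: 58.3
```

Emit:
step_arm:
  plan:
    - {"dx":0.01,"dy":-0.019,"dz":-0.004,"wx":0.187,"wy":0.01,"wz":0.464,"jaw":0}
    - {"dx":0.011,"dy":-0.019,"dz":-0.004,"wx":0.187,"wy":0.01,"wz":0.464,"jaw":0}
    - {"dx":0,"dy":0,"dz":0,"wx":0,"wy":0,"wz":0,"jaw":0}

```text
time: 9.8
eef_pos: [597.3, 61.3, 67.5]
tcp_rot: [-2.896, -0.802, 0.571]
force: [0.1, -0.0, -0.4]
opening: 13.1
grasp_force: 58.3
```

Emit:
step_arm:
  plan:
    - {"dx":0.011,"dy":-0.018,"dz":-0.004,"wx":0.187,"wy":0.01,"wz":0.464,"jaw":0}
    - {"dx":0,"dy":0,"dz":0,"wx":0,"wy":0,"wz":0,"jaw":0}

```text
time: 10.0
eef_pos: [598.1, 60.1, 67.2]
tcp_rot: [-2.871, -0.863, 0.567]
force: [-0.8, -0.1, -1.1]
opening: 13.2
grasp_force: 58.3
```

Run:
```python
from plan import *
p,T=now(); state(p,T)
rows(p,T,[pose(-22,a) for a in (-57,-54.5,-52,-49.5,-47)])
```

```text
t 10.0 p [598.12  60.05  67.21] F [-0.76 -0.09 -1.08] M [-0.01  -0.522  0.039]
centre [17.53  0.03 -0.06] nose [-0.48 -0.11 -0.  ] bight [ 8.41 14.42 -5.88] tail [ 65.19 -75.08  30.32] normal [-0.     0.375  0.927] shank [ 0.507 -0.799  0.323]
d [ 0.012 -0.017 -0.004] w [0.191 0.007 0.47 ] |mm 1.6 pos [599.   58.7  66.9]
d [ 0.013 -0.017 -0.005] w [0.187 0.01  0.464] |mm 1.6 pos [600.   57.5  66.6]
d [ 0.013 -0.016 -0.005] w [0.187 0.01  0.464] |mm 1.6 pos [601.   56.2  66.2]
d [ 0.014 -0.016 -0.005] w [0.187 0.01  0.464] |mm 1.6 pos [602.   55.1  65.8]
d [ 0.015 -0.015 -0.006] w [0.187 0.01  0.464] |mm 1.6 pos [603.1  53.9  65.4]
```

Emit:
step_arm:
  plan:
    - {"dx":0.012,"dy":-0.017,"dz":-0.004,"wx":0.19,"wy":0.01,"wz":0.468,"jaw":0}
    - {"dx":0.013,"dy":-0.017,"dz":-0.005,"wx":0.187,"wy":0.01,"wz":0.464,"jaw":0}
    - {"dx":0,"dy":0,"dz":0,"wx":0,"wy":0,"wz":0,"jaw":0}

```text
time: 10.3
eef_pos: [600.0, 57.4, 66.5]
tcp_rot: [-2.816, -0.983, 0.557]
force: [-0.4, 0.2, -1.5]
opening: 12.3
grasp_force: 58.4
```

Emit:
step_arm:
  plan:
    - {"dx":0.013,"dy":-0.016,"dz":-0.005,"wx":0.187,"wy":0.01,"wz":0.464,"jaw":0}
    - {"dx":0.014,"dy":-0.016,"dz":-0.005,"wx":0.187,"wy":0.01,"wz":0.464,"jaw":0}
    - {"dx":0.015,"dy":-0.015,"dz":-0.006,"wx":0.187,"wy":0.01,"wz":0.464,"jaw":0}
    - {"dx":0,"dy":0,"dz":0,"wx":0,"wy":0,"wz":0,"jaw":0}

```text
time: 10.7
eef_pos: [603.2, 53.9, 65.4]
tcp_rot: [-2.727, -1.157, 0.541]
force: [0.4, -0.6, -0.6]
opening: 12.7
grasp_force: 58.2
```

Run:
```python
from plan import *
p,T=now(); state(p,T)
rows(p,T,[pose(l,a) for l,a in ((-20,-44.5),(-18,-42),(-16,-39.5),(-14,-37),(-12,-34.5),(-10,-32),(-8,-29.5),(-6,-27),(-4,-24.5),(-2,-22),(0,-19.5))])
```

```text
t 10.7 p [603.16  53.93  65.36] F [ 0.41 -0.6  -0.57] M [ 0.038 -0.452  0.001]
centre [17.51  0.04 -0.02] nose [-0.04 -3.72  1.5 ] bight [ 5.24 12.24 -4.95] tail [ 81.6  -63.71  25.76] normal [-0.     0.375  0.927] shank [ 0.682 -0.678  0.274]
d [ 0.018 -0.014 -0.02 ] w [ 0.201 -0.393  0.469] |mm 2.2 pos [604.5  52.9  63.9]
d [ 0.02  -0.013 -0.019] w [ 0.184 -0.391  0.473] |mm 2.3 pos [606.   51.9  62.5]
d [ 0.021 -0.013 -0.018] w [ 0.167 -0.392  0.478] |mm 2.3 pos [607.5  50.9  61.2]
d [ 0.022 -0.012 -0.017] w [ 0.15  -0.393  0.483] |mm 2.3 pos [609.2  50.   59.9]
d [ 0.023 -0.011 -0.015] w [ 0.133 -0.394  0.487] |mm 2.3 pos [610.9  49.2  58.8]
d [ 0.025 -0.01  -0.014] w [ 0.116 -0.394  0.491] |mm 2.2 pos [612.8  48.4  57.7]
d [ 0.026 -0.009 -0.013] w [ 0.099 -0.395  0.494] |mm 2.2 pos [614.7  47.8  56.8]
d [ 0.026 -0.008 -0.011] w [ 0.082 -0.396  0.496] |mm 2.2 pos [616.7  47.1  56. ]
d [ 0.027 -0.007 -0.009] w [ 0.064 -0.397  0.498] |mm 2.2 pos [618.7  46.6  55.3]
d [ 0.028 -0.007 -0.008] w [ 0.047 -0.398  0.499] |mm 2.2 pos [620.8  46.1  54.7]
d [ 0.028 -0.006 -0.006] w [ 0.03  -0.399  0.5  ] |mm 2.2 pos [622.9  45.7  54.2]
```

Emit:
step_arm:
  plan:
    - {"dx":0.018,"dy":-0.014,"dz":-0.02,"wx":0.2,"wy":-0.393,"wz":0.469,"jaw":0}
    - {"dx":0,"dy":0,"dz":0,"wx":0,"wy":0,"wz":0,"jaw":0}
    - {"dx":0.02,"dy":-0.013,"dz":-0.019,"wx":0.184,"wy":-0.391,"wz":0.473,"jaw":0}
    - {"dx":0,"dy":0,"dz":0,"wx":0,"wy":0,"wz":0,"jaw":0}

```text
time: 11.1
eef_pos: [605.7, 51.9, 62.7]
tcp_rot: [-2.699, -1.287, 0.438]
force: [0.1, -0.4, -0.4]
opening: 12.6
grasp_force: 58.4
```

Emit:
step_arm:
  plan:
    - {"dx":0.021,"dy":-0.013,"dz":-0.018,"wx":0.167,"wy":-0.392,"wz":0.478,"jaw":0}
    - {"dx":0,"dy":0,"dz":0,"wx":0,"wy":0,"wz":0,"jaw":0}
    - {"dx":0.022,"dy":-0.012,"dz":-0.017,"wx":0.15,"wy":-0.393,"wz":0.483,"jaw":0}
    - {"dx":0,"dy":0,"dz":0,"wx":0,"wy":0,"wz":0,"jaw":0}

```text
time: 11.5
eef_pos: [608.9, 50.0, 60.0]
tcp_rot: [-2.666, -1.418, 0.337]
force: [0.7, -0.5, -0.4]
opening: 12.6
grasp_force: 58.5
```

Run:
```python
from plan import *
p,T=now(); state(p,T)
rows(p,T,[pose(l,a) for l,a in ((-12,-34.5),(-10,-32),(-8,-29.5),(-6,-27),(-4,-24.5),(-2,-22),(0,-19.5))])
```

```text
t 11.5 p [608.92  50.03  60.  ] F [ 0.75 -0.49 -0.44] M [ 0.048 -0.275  0.03 ]
centre [17.48 -0.26  0.06] nose [ 0.91 -7.1   1.77] bight [ 3.11 10.24 -2.57] tail [ 92.56 -55.13  13.79] normal [0.    0.243 0.97 ] shank [ 0.799 -0.584  0.146]
d [ 0.027 -0.011 -0.016] w [ 0.134 -0.404  0.486] |mm 2.5 pos [610.9  49.2  58.8]
d [ 0.025 -0.01  -0.014] w [ 0.116 -0.394  0.491] |mm 2.2 pos [612.8  48.4  57.7]
d [ 0.026 -0.009 -0.013] w [ 0.099 -0.395  0.494] |mm 2.2 pos [614.7  47.8  56.8]
d [ 0.026 -0.008 -0.011] w [ 0.082 -0.396  0.496] |mm 2.2 pos [616.7  47.1  56. ]
d [ 0.027 -0.007 -0.009] w [ 0.064 -0.397  0.498] |mm 2.2 pos [618.7  46.6  55.3]
d [ 0.028 -0.007 -0.008] w [ 0.047 -0.398  0.499] |mm 2.2 pos [620.8  46.1  54.7]
d [ 0.028 -0.006 -0.006] w [ 0.03  -0.399  0.5  ] |mm 2.2 pos [622.9  45.7  54.2]
```

Emit:
step_arm:
  plan:
    - {"dx":0.025,"dy":-0.011,"dz":-0.016,"wx":0.134,"wy":-0.4,"wz":0.486,"jaw":0}
    - {"dx":0,"dy":0,"dz":0,"wx":0,"wy":0,"wz":0,"jaw":0}
    - {"dx":0.025,"dy":-0.01,"dz":-0.014,"wx":0.116,"wy":-0.394,"wz":0.491,"jaw":0}
    - {"dx":0,"dy":0,"dz":0,"wx":0,"wy":0,"wz":0,"jaw":0}

```text
time: 11.9
eef_pos: [612.7, 48.4, 57.7]
tcp_rot: [-2.629, -1.549, 0.238]
force: [0.4, -0.5, -1.2]
opening: 12.6
grasp_force: 58.5
```

Emit:
step_arm:
  plan:
    - {"dx":0.026,"dy":-0.009,"dz":-0.013,"wx":0.1,"wy":-0.395,"wz":0.494,"jaw":0}
    - {"dx":0,"dy":0,"dz":0,"wx":0,"wy":0,"wz":0,"jaw":0}
    - {"dx":0.026,"dy":-0.008,"dz":-0.011,"wx":0.082,"wy":-0.396,"wz":0.496,"jaw":0}
    - {"dx":0,"dy":0,"dz":0,"wx":0,"wy":0,"wz":0,"jaw":0}

```text
time: 12.3
eef_pos: [616.9, 47.3, 56.0]
tcp_rot: [-2.588, -1.681, 0.14]
force: [1.3, -0.5, -1.3]
opening: 12.8
grasp_force: 58.6
```

Run:
```python
from plan import *
p,T=now(); state(p,T)
rows(p,T,[pose(l,a) for l,a in ((-4,-24.5),(-2,-22),(0,-19.5),(0,-17))])
shot('wrist','w5'); shot('side','s5')
q=np.load('pics/w5.npz'); im=q['im']; cv2.imwrite('pics/w5b.png',cv2.resize(im[20:320,130:610,::-1],(800,500),interpolation=2))
hsv=cv2.cvtColor(im,cv2.COLOR_RGB2HSV)
# clevis: pale points near the slot
P=(cloud('w5',hsv[...,1]<60)-EYE)@S.T
for lo,hi in ((10,17),(17,21)):
    k=P[(P[:,0]>80)&(P[:,0]<150)&(abs(P[:,1])<45)&(P[:,2]>lo)&(P[:,2]<hi)]
    print(lo,len(k)); 
    if len(k): print(np.histogram(k[:,0],bins=np.arange(80,151,2))[0],np.percentile(k,[2,50,98],axis=0).round(1))
```

```text
t 12.3 p [616.93  47.29  55.96] F [ 1.34 -0.52 -1.29] M [-0.023 -0.423 -0.065]
centre [1.735e+01 2.500e-01 1.000e-02] nose [ 2.25 -9.51  1.04] bight [ 1.31  8.38 -0.84] tail [101.11 -42.18   4.45] normal [0.    0.105 0.995] shank [ 0.891 -0.451  0.047]
d [ 0.024 -0.01  -0.009] w [ 0.061 -0.399  0.497] |mm 2.1 pos [618.7  46.6  55.3]
d [ 0.028 -0.007 -0.008] w [ 0.047 -0.398  0.499] |mm 2.2 pos [620.8  46.1  54.7]
d [ 0.028 -0.006 -0.006] w [ 0.03  -0.399  0.5  ] |mm 2.2 pos [622.9  45.7  54.2]
d [ 0.021 -0.005  0.   ] w [0.  0.  0.5] |mm 1.6 pos [624.5  45.3  54.2]
10 0
17 0
```

Emit:
step_arm:
  plan:
    - {"dx":0.024,"dy":-0.009,"dz":-0.009,"wx":0.061,"wy":-0.398,"wz":0.497,"jaw":0}
    - {"dx":0,"dy":0,"dz":0,"wx":0,"wy":0,"wz":0,"jaw":0}
    - {"dx":0.028,"dy":-0.007,"dz":-0.008,"wx":0.047,"wy":-0.398,"wz":0.499,"jaw":0}
    - {"dx":0,"dy":0,"dz":0,"wx":0,"wy":0,"wz":0,"jaw":0}

```text
time: 12.8
eef_pos: [620.3, 46.0, 54.5]
tcp_rot: [-2.541, -1.814, 0.047]
force: [-0.9, 0.3, 1.6]
opening: 12.8
grasp_force: 58.8
```

Run:
```python
from plan import *
for f in ('w2','w3'):
    q=np.load(f'pics/{f}.npz'); hsv=cv2.cvtColor(q['im'],cv2.COLOR_RGB2HSV)
    P=(cloud(f,hsv[...,1]<90)-EYE)@S.T
    k=P[(P[:,0]>80)&(P[:,0]<112)&(abs(P[:,1])<30)&(P[:,2]>3)&(P[:,2]<24)]
    t=k[k[:,2]>16.5]; print(f,len(k),len(t)); print('top',np.percentile(t,[3,50,97],axis=0).round(1)); print(np.histogram(k[:,0],bins=np.arange(80,113,2)))
    for z in range(-20,20,3):
        k=P[(P[:,0]>86)&(P[:,0]<95)&(abs(P[:,1])<30)&(P[:,2]>z)&(P[:,2]<z+3)]; 
        if len(k): print(z,len(k),np.percentile(k[:,:2],[3,50,97],axis=0).round(1).tolist())
p,T=now(); state(p,T)
rows(p,T,[pose(l,a) for l,a in ((0,-19.5),(0,-17),(0,-14.5),(0,-12),(0,-9.5),(0,-7),(0,-4.5))])
```

```text
w2 1199 720
top [[ 92.5 -11.1  17. ]
 [ 95.3   3.4  18.9]
 [ 98.7  17.1  20.2]]
(array([  0,   0,   0,   0,   0,   1, 694, 217, 201,  86,   0,   0,   0,
         0,   0,   0]), array([ 80,  82,  84,  86,  88,  90,  92,  94,  96,  98, 100, 102, 104,
       106, 108, 110, 112]))
-20 50 [[92.6, -11.3], [93.0, 4.2], [93.3, 16.9]]
-17 78 [[92.3, -10.4], [92.9, 3.1], [93.3, 16.7]]
-14 79 [[92.4, -11.2], [92.9, 3.7], [93.4, 17.0]]
-11 92 [[92.4, -10.7], [92.9, 3.2], [93.4, 16.6]]
-8 139 [[92.5, -11.5], [93.2, -0.4], [94.9, 16.4]]
-5 67 [[92.3, -9.9], [93.0, 7.7], [94.6, 16.6]]
-2 46 [[92.2, 5.4], [92.9, 10.8], [93.7, 17.4]]
1 45 [[92.5, 5.5], [92.8, 11.5], [93.5, 17.5]]
4 82 [[92.4, -10.6], [92.9, 7.7], [93.6, 16.8]]
7 115 [[92.4, -10.8], [92.9, 4.8], [93.4, 17.3]]
10 110 [[92.4, -11.0], [92.9, 2.9], [93.4, 16.4]]
13 131 [[92.4, -11.3], [92.9, 4.5], [93.4, 17.2]]
16 223 [[92.4, -10.5], [93.2, 4.4], [94.8, 16.8]]
19 125 [[92.5, -11.3], [93.6, 2.3], [94.9, 16.9]]
w3 1422 707
top [[ 92.6 -10.6  16.9]
 [ 95.4   4.8  18.4]
 [ 98.7  17.8  19.4]]
(array([  0,   0,   0,   0,   0,   4, 821, 246, 236
[... 900 characters left out ...]
1  0.187 0.021]
centre [17.54 -0.57 -0.13] nose [  3.36 -11.66   0.27] bight [ 0.85  6.16 -0.37] tail [104.72 -35.7    1.13] normal [0.    0.036 0.999] shank [ 0.927 -0.374  0.013]
d [ 0.036 -0.005 -0.005] w [ 0.03  -0.409  0.492] |mm 2.7 pos [622.9  45.7  54.2]
d [ 0.021 -0.005  0.   ] w [0.  0.  0.5] |mm 1.6 pos [624.5  45.3  54.2]
d [ 0.021 -0.004  0.   ] w [0.  0.  0.5] |mm 1.6 pos [626.1  45.   54.2]
d [ 0.022 -0.003  0.   ] w [0.  0.  0.5] |mm 1.6 pos [627.8  44.7  54.2]
d [ 0.022 -0.002 -0.   ] w [0.  0.  0.5] |mm 1.6 pos [629.4  44.5  54.2]
d [ 0.022 -0.001  0.   ] w [0.  0.  0.5] |mm 1.6 pos [631.   44.4  54.2]
d [ 0.022 -0.     0.   ] w [0.  0.  0.5] |mm 1.6 pos [632.6  44.4  54.2]
```

Emit:
step_arm:
  plan:
    - {"dx":0.016,"dy":-0.003,"dz":-0.003,"wx":0.015,"wy":-0.2,"wz":0.25,"jaw":0}
    - {"dx":0.016,"dy":-0.002,"dz":-0.002,"wx":0.015,"wy":-0.2,"wz":0.25,"jaw":0}
    - {"dx":0,"dy":0,"dz":0,"wx":0,"wy":0,"wz":0,"jaw":0}
    - {"dx":0,"dy":0,"dz":0,"wx":0,"wy":0,"wz":0,"jaw":0}

```text
time: 13.2
eef_pos: [623.1, 45.7, 54.1]
tcp_rot: [2.516, 1.882, 0.0]
force: [-1.1, 1.6, 1.2]
opening: 13.1
grasp_force: 58.7
```

Emit:
step_arm:
  plan:
    - {"dx":0.021,"dy":-0.005,"dz":0,"wx":0,"wy":0,"wz":0.5,"jaw":0}
    - {"dx":0,"dy":0,"dz":0,"wx":0,"wy":0,"wz":0,"jaw":0}

```text
time: 13.4
eef_pos: [625.1, 45.3, 54.1]
tcp_rot: [2.473, 1.937, 0.001]
force: [1.1, 1.1, -0.3]
opening: 12.8
grasp_force: 58.7
```

Run:
```python
from plan import *
p,T=now(); state(p,T)
rows(p,T,[pose(l,a) for l,a in ((0,-14.5),(0,-12),(0,-9.5),(0,-7),(0,-4.5))])
```

```text
t 13.4 p [625.12  45.32  54.15] F [ 1.12  1.14 -0.34] M [ 0.25  -0.222 -0.095]
centre [17.46  0.48 -0.05] nose [  4.32 -11.84  -0.06] bight [ 0.23  5.7  -0.04] tail [ 1.0742e+02 -2.6780e+01 -6.0000e-02] normal [-0.    -0.001  1.   ] shank [ 0.957 -0.29  -0.   ]
d [ 0.014 -0.005  0.001] w [0.001 0.011 0.472] |mm 1.1 pos [626.1  45.   54.2]
d [ 0.022 -0.003  0.   ] w [0.  0.  0.5] |mm 1.6 pos [627.8  44.7  54.2]
d [ 0.022 -0.002 -0.   ] w [0.  0.  0.5] |mm 1.6 pos [629.4  44.5  54.2]
d [ 0.022 -0.001  0.   ] w [0.  0.  0.5] |mm 1.6 pos [631.   44.4  54.2]
d [ 0.022 -0.     0.   ] w [0.  0.  0.5] |mm 1.6 pos [632.6  44.4  54.2]
```

Emit:
step_arm:
  plan:
    - {"dx":0.014,"dy":-0.005,"dz":0.001,"wx":0,"wy":0.01,"wz":0.472,"jaw":0}
    - {"dx":0,"dy":0,"dz":0,"wx":0,"wy":0,"wz":0,"jaw":0}
    - {"dx":0.022,"dy":-0.003,"dz":0,"wx":0,"wy":0,"wz":0.5,"jaw":0}
    - {"dx":0,"dy":0,"dz":0,"wx":0,"wy":0,"wz":0,"jaw":0}

```text
time: 13.8
eef_pos: [627.8, 44.5, 54.2]
tcp_rot: [2.39, 2.038, 0.0]
force: [3.3, 0.6, -0.7]
opening: 12.8
grasp_force: 58.7
```

Emit:
step_arm:
  plan:
    - {"dx":0.022,"dy":-0.002,"dz":0,"wx":0,"wy":0,"wz":0.5,"jaw":0}
    - {"dx":0,"dy":0,"dz":0,"wx":0,"wy":0,"wz":0,"jaw":0}

```text
time: 14.0
eef_pos: [629.2, 44.3, 54.2]
tcp_rot: [2.346, 2.09, -0.0]
force: [2.9, 0.2, 1.3]
opening: 13.2
grasp_force: 58.7
```

Run:
```python
from plan import *
p,T=now(); state(p,T)
rows(p,T,[pose(l,a) for l,a in ((0,-7),(0,-4.5),(0,-2),(0,0.5))])
```

```text
t 14.0 p [629.21  44.31  54.16] F [2.91 0.21 1.25] M [-0.081 -0.45  -0.133]
centre [17.72 -0.11 -0.04] nose [  6.24 -13.99  -0.05] bight [-0.03  2.89 -0.05] tail [ 1.104e+02 -1.579e+01 -2.000e-02] normal [-0. -0.  1.] shank [ 0.986 -0.167  0.   ]
d [0.024 0.002 0.   ] w [0.003 0.    0.521] |mm 1.8 pos [631.   44.4  54.2]
d [ 0.022 -0.     0.   ] w [0.  0.  0.5] |mm 1.6 pos [632.6  44.4  54.2]
d [ 0.022  0.001 -0.   ] w [0.  0.  0.5] |mm 1.6 pos [634.3  44.4  54.2]
d [0.022 0.001 0.   ] w [0.  0.  0.5] |mm 1.6 pos [635.9  44.6  54.2]
```

Emit:
step_arm:
  plan:
    - {"dx":0.024,"dy":0.002,"dz":0,"wx":0,"wy":0,"wz":0.52,"jaw":0}
    - {"dx":0,"dy":0,"dz":0,"wx":0,"wy":0,"wz":0,"jaw":0}

```text
time: 14.2
eef_pos: [630.8, 44.4, 54.1]
tcp_rot: [-2.298, -2.142, 0.001]
force: [1.6, -1.3, 0.4]
opening: 12.7
grasp_force: 58.7
```

Emit:
step_arm:
  plan:
    - {"dx":0.022,"dy":0,"dz":0,"wx":0,"wy":0,"wz":0.5,"jaw":0}
    - {"dx":0,"dy":0,"dz":0,"wx":0,"wy":0,"wz":0,"jaw":0}

```text
time: 14.4
eef_pos: [632.5, 44.5, 54.1]
tcp_rot: [-2.251, -2.192, 0.0]
force: [2.2, -0.8, -0.1]
opening: 13.1
grasp_force: 58.7
```

Run:
```python
from plan import *
p,T=now(); state(p,T)
rows(p,T,[pose(l,a) for l,a in ((0,-2),(0,-.5))])
shot('side','s6'); c=manip.get_calibration('side'); X=np.array(c['R'])@(EYE+50*D)+c['t']; u,v=X[:2]/X[2]*c['fx']+[c['cx'],c['cy']]; print(u,v)
im=cv2.imread('pics/s6.png'); u,v=int(u),int(v); cv2.imwrite('pics/s6b.png',cv2.resize(im[v-60:v+60,u-80:u+80],(800,600),interpolation=2))
```

```text
t 14.4 p [632.46  44.52  54.11] F [ 2.17 -0.8  -0.12] M [-0.211 -0.336 -0.08 ]
centre [17.38 -0.15 -0.1 ] nose [  7.18 -14.99  -0.1 ] bight [-0.56  1.27 -0.1 ] tail [ 1.1109e+02 -7.5600e+00 -8.0000e-02] normal [-0.  0.  1.] shank [ 0.997 -0.079  0.   ]
d [ 0.024 -0.001  0.001] w [ 0.002 -0.003  0.505] |mm 1.8 pos [634.3  44.4  54.2]
d [0.013 0.001 0.   ] w [0.  0.  0.3] |mm 1.0 pos [635.2  44.5  54.2]
291.0904258621399 188.21578387109406
```

Emit:
step_arm:
  plan:
    - {"dx":0.024,"dy":-0.001,"dz":0.001,"wx":0,"wy":0,"wz":0.505,"jaw":0}
    - {"dx":0,"dy":0,"dz":0,"wx":0,"wy":0,"wz":0,"jaw":0}

```text
time: 14.65
eef_pos: [634.4, 44.6, 54.2]
tcp_rot: [2.201, 2.241, -0.0]
force: [3.0, -0.3, -0.6]
opening: 12.7
grasp_force: 58.7
```

Emit:
step_arm:
  plan:
    - {"dx":0.018,"dy":0.001,"dz":0,"wx":0,"wy":0,"wz":0.4,"jaw":0}
    - {"dx":0,"dy":0,"dz":0,"wx":0,"wy":0,"wz":0,"jaw":0}
    - {"dx":0,"dy":0,"dz":0,"wx":0,"wy":0,"wz":0,"jaw":0}

```text
time: 14.95
eef_pos: [635.8, 44.7, 54.2]
tcp_rot: [2.161, 2.28, 0.0]
force: [3.5, -1.4, -1.3]
opening: 12.6
grasp_force: 58.8
```

Run:
```python
from plan import *
p,T=now(); state(p,T)
c=manip.get_calibration('scene'); shot('scene','c6'); 
X=np.array(c['R'])@(EYE+50*D)+c['t']; u,v=X[:2]/X[2]*c['fx']+[c['cx'],c['cy']]; print(u,v)
im=cv2.imread('pics/c6.png'); u,v=int(u),int(v); a=cv2.resize(im[v-40:v+40,u-50:u+50],(400,320),interpolation=2)
c=manip.get_calibration('side'); shot('side','s7'); X=np.array(c['R'])@(EYE+50*D)+c['t']; u,v=X[:2]/X[2]*c['fx']+[c['cx'],c['cy']]
im=cv2.imread('pics/s7.png'); u,v=int(u),int(v); b=cv2.resize(im[v-40:v+40,u-50:u+50],(400,320),interpolation=2)
cv2.imwrite('pics/v7.png',np.hstack([a,b]))
```

```text
t 14.95 p [635.76  44.68  54.24] F [ 3.51 -1.45 -1.33] M [-0.162 -0.766 -0.208]
centre [17.36  0.16  0.04] nose [  8.37 -15.45   0.04] bight [-0.64  0.15  0.04] tail [1.1136e+02 2.4000e-01 5.0000e-02] normal [-0. -0.  1.] shank [1.    0.001 0.   ]
320.4967232675527 220.797775184291
```

Emit:
step_arm:
  plan:
    - {"dx":0,"dy":0,"dz":0,"wx":0,"wy":0,"wz":0,"jaw":0.25}
    - {"dx":0,"dy":0,"dz":0,"wx":0,"wy":0,"wz":0,"jaw":0.4}
    - {"dx":0,"dy":0,"dz":0,"wx":0,"wy":0,"wz":0,"jaw":0.45}
    - {"dx":0,"dy":0,"dz":0,"wx":0,"wy":0,"wz":0,"jaw":0.45}
    - {"dx":0,"dy":0,"dz":0,"wx":0,"wy":0,"wz":0,"jaw":0.45}

```text
time: 15.55
eef_pos: [635.6, 44.7, 54.1]
tcp_rot: [-2.16, -2.281, 0.001]
force: [-0.3, 0.1, 0.0]
opening: 38.5
grasp_force: 0.0
```

Emit:
step_arm:
  plan:
    - {"dx":0,"dy":0,"dz":0.1,"wx":0,"wy":0,"wz":0,"jaw":0.45}
    - {"dx":0,"dy":0,"dz":0.3,"wx":0,"wy":0,"wz":0,"jaw":0.45}
    - {"dx":0,"dy":0,"dz":0.4,"wx":0,"wy":0,"wz":0,"jaw":0.45}
    - {"dx":0,"dy":0,"dz":0.4,"wx":0,"wy":0,"wz":0,"jaw":0.45}
    - {"dx":-0.3,"dy":-0.2,"dz":0.1,"wx":0,"wy":0,"wz":0,"jaw":0.45}
    - {"dx":-0.3,"dy":-0.4,"dz":0,"wx":0,"wy":0,"wz":0,"jaw":0.45}
    - {"dx":0,"dy":-0.4,"dz":0,"wx":0,"wy":0,"wz":0,"jaw":0.45}
    - {"dx":0,"dy":0,"dz":0,"wx":0,"wy":0,"wz":0,"jaw":0.45}
    - {"dx":0,"dy":0,"dz":0,"wx":0,"wy":0,"wz":0,"jaw":0.45}

```text
time: 16.45
eef_pos: [590.9, -30.8, 152.3]
tcp_rot: [2.162, 2.279, 0.001]
force: [-0.1, 0.6, 0.1]
opening: 38.4
grasp_force: 0.0
```

Run:
```python
from plan import *
p,T=now()
shot('wrist','w8'); q=np.load('pics/w8.npz'); im=q['im']; cv2.imwrite('pics/w8b.png',cv2.resize(im[:,:,::-1],(800,500),interpolation=2))
hsv=cv2.cvtColor(im,cv2.COLOR_RGB2HSV)
P=cloud('w8',hsv[...,2]<60); k=P[(P[:,2]>85)&(P[:,2]<112)&(abs(P[:,0]-586)<30)&(abs(P[:,1]+71)<40)]
print('handle',len(k),np.percentile(k,[2,50,98],axis=0).round(1) if len(k) else '')
m=(hsv[...,0]<14)&(hsv[...,1]>170)&(hsv[...,2]>120); k=(cloud('w8',m)-EYE)@S.T; k=k[(k[:,0]>20)&(k[:,0]<100)&(abs(k[:,1])<30)&(k[:,2]>-8)]
print('sleeve',len(k),np.percentile(k,[2,50,98],axis=0).round(1) if len(k) else '')
```

```text
t 16.45 p [590.86 -30.81 152.34] F [-0.12  0.59  0.06] M [0.043 0.011 0.018]
handle 631 [[ 579.4 -109.5   85.6]
 [ 586.   -65.5  106. ]
 [ 613.4  -60.1  107.5]]
sleeve 384 [[42.  -6.3 -4.1]
 [57.2 -3.8  2. ]
 [73.4 -0.9  6.8]]
```

View pics/w8b.png

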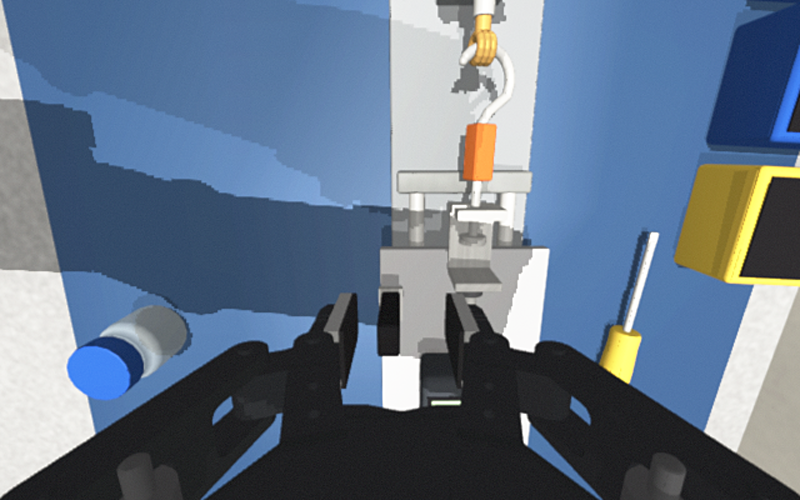

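The picture shows the hook coupled: bend through the eye at (485,45), sleeve (480,152), neck in the slot with the button behind at (473,235). The handle top is at (389,322), between the fingers' line. Next I grip the handle.

Emit:
step_arm:
  plan:
    - {"dx":-0.03,"dy":-0.27,"dz":0,"wx":0,"wy":0,"wz":0,"jaw":0.4}
    - {"dx":-0.035,"dy":-0.266,"dz":0,"wx":0,"wy":0,"wz":0,"jaw":0.4}
    - {"dx":0,"dy":0,"dz":-0.27,"wx":0,"wy":0,"wz":0,"jaw":0.4}
    - {"dx":0,"dy":0,"dz":-0.3,"wx":0,"wy":0,"wz":0,"jaw":0.4}
    - {"dx":0,"dy":0,"dz":-0.3,"wx":0,"wy":0,"wz":0,"jaw":0.4}
    - {"dx":0,"dy":0,"dz":-0.2,"wx":0,"wy":0,"wz":0,"jaw":0.4}
    - {"dx":0,"dy":0,"dz":0,"wx":0,"wy":0,"wz":0,"jaw":0.4}
    - {"dx":0,"dy":0,"dz":0,"wx":0,"wy":0,"wz":0,"jaw":0.4}

```text
time: 17.3
eef_pos: [586.1, -70.2, 71.8]
tcp_rot: [2.16, 2.281, -0.0]
force: [-0.4, -0.3, 0.4]
opening: 34.0
grasp_force: 0.0
```

Emit:
step_arm:
  plan:
    - {"dx":0,"dy":0,"dz":0,"wx":0,"wy":0,"wz":0,"jaw":0.2}
    - {"dx":0,"dy":0,"dz":0,"wx":0,"wy":0,"wz":0,"jaw":0.1}
    - {"dx":0,"dy":0,"dz":0,"wx":0,"wy":0,"wz":0,"jaw":0}
    - {"dx":0,"dy":0,"dz":0,"wx":0,"wy":0,"wz":0,"jaw":0}
    - {"dx":0,"dy":0,"dz":0,"wx":0,"wy":0,"wz":0,"jaw":0}

```text
time: 17.8
eef_pos: [585.1, -70.5, 72.6]
tcp_rot: [-2.16, -2.28, 0.0]
force: [-9.9, 0.3, 10.6]
opening: 13.3
grasp_force: 61.1
```

Emit:
step_arm:
  plan:
    - {"dx":-0.012,"dy":-0.01,"dz":0.01,"wx":0,"wy":0,"wz":0,"jaw":0}
    - {"dx":0.001,"dy":-0.02,"dz":0,"wx":0,"wy":0,"wz":0,"jaw":0}
    - {"dx":0.001,"dy":-0.02,"dz":0,"wx":0,"wy":0,"wz":0,"jaw":0}
    - {"dx":0.001,"dy":-0.02,"dz":0,"wx":0,"wy":0,"wz":0,"jaw":0}
    - {"dx":0.001,"dy":-0.02,"dz":0,"wx":0,"wy":0,"wz":0,"jaw":0}
    - {"dx":0.001,"dy":-0.02,"dz":0,"wx":0,"wy":0,"wz":0,"jaw":0}

```text
time: 18.4
eef_pos: [585.4, -76.7, 72.6]
tcp_rot: [-2.158, -2.282, -0.002]
force: [-0.2, 10.5, -4.2]
opening: 13.1
grasp_force: 61.6
```

Emit:
step_arm:
  plan:
    - {"dx":0.001,"dy":-0.02,"dz":0,"wx":0,"wy":0,"wz":0,"jaw":0}
    - {"dx":0.001,"dy":-0.02,"dz":0,"wx":0,"wy":0,"wz":0,"jaw":0}

```text
time: 18.6
eef_pos: [585.6, -79.7, 72.6]
tcp_rot: [-2.158, -2.282, -0.002]
force: [-1.5, 9.6, -3.9]
opening: 13.2
grasp_force: 61.6
```

Emit:
step_arm:
  plan:
    - {"dx":0.001,"dy":-0.013,"dz":0,"wx":0,"wy":0,"wz":0,"jaw":0}
    - {"dx":0.001,"dy":-0.013,"dz":0,"wx":0,"wy":0,"wz":0,"jaw":0}

```text
time: 18.8
eef_pos: [585.7, -81.6, 72.6]
tcp_rot: [-2.158, -2.282, -0.002]
force: [-1.1, 10.0, -3.5]
opening: 13.3
grasp_force: 61.6
```

Emit:
step_arm:
  plan:
    - {"dx":0,"dy":-0.013,"dz":0,"wx":0,"wy":0,"wz":0,"jaw":0}

```text
time: 18.9
eef_pos: [585.7, -82.6, 72.6]
tcp_rot: [-2.158, -2.282, -0.002]
force: [0.1, 10.7, -3.2]
opening: 12.7
grasp_force: 61.6
```

Emit:
step_arm:
  plan:
    - {"dx":0.001,"dy":-0.013,"dz":0,"wx":0,"wy":0,"wz":0,"jaw":0}

```text
time: 19.0
eef_pos: [585.8, -83.6, 72.6]
tcp_rot: [-2.158, -2.282, -0.002]
force: [-1.4, 10.2, -3.5]
opening: 13.3
grasp_force: 61.5
```

Emit:
step_arm:
  plan:
    - {"dx":0.001,"dy":-0.013,"dz":0,"wx":0,"wy":0,"wz":0,"jaw":0}

```text
time: 19.1
eef_pos: [585.8, -84.5, 72.6]
tcp_rot: [-2.158, -2.281, -0.002]
force: [-1.5, 11.4, -2.9]
opening: 13.6
grasp_force: 61.7
```

Emit:
step_arm:
  plan:
    - {"dx":0,"dy":-0.013,"dz":0,"wx":0,"wy":0,"wz":0,"jaw":0}

```text
time: 19.2
eef_pos: [585.9, -85.4, 72.6]
tcp_rot: [-2.157, -2.282, -0.002]
force: [-0.9, 11.6, -3.1]
opening: 13.1
grasp_force: 61.6
```

Emit:
step_arm:
  plan:
    - {"dx":0.001,"dy":-0.013,"dz":0,"wx":0,"wy":0,"wz":0,"jaw":0}

```text
time: 19.3
eef_pos: [585.9, -86.3, 72.6]
tcp_rot: [-2.157, -2.282, -0.002]
force: [-0.5, 11.8, -2.6]
opening: 13.3
grasp_force: 61.6
```

Emit:
step_arm:
  plan:
    - {"dx":0,"dy":-0.01,"dz":0,"wx":0,"wy":0,"wz":0,"jaw":0}

```text
time: 19.4
eef_pos: [586.0, -87.2, 72.6]
tcp_rot: [-2.157, -2.282, -0.002]
force: [-0.6, 11.3, -3.8]
opening: 13.2
grasp_force: 61.6
```

Emit:
step_arm:
  plan:
    - {"dx":0.001,"dy":-0.01,"dz":0,"wx":0,"wy":0,"wz":0,"jaw":0}

```text
time: 19.5
eef_pos: [586.0, -87.9, 72.6]
tcp_rot: [-2.157, -2.282, -0.002]
force: [-0.9, 11.4, -3.4]
opening: 13.3
grasp_force: 61.6
```

Emit:
step_arm:
  plan:
    - {"dx":0,"dy":-0.01,"dz":0,"wx":0,"wy":0,"wz":0,"jaw":0}

```text
time: 19.6
eef_pos: [586.0, -88.6, 72.6]
tcp_rot: [-2.157, -2.282, -0.002]
force: [-0.4, 11.3, -3.9]
opening: 12.5
grasp_force: 61.6
```

Emit:
step_arm:
  plan:
    - {"dx":0.001,"dy":-0.01,"dz":0,"wx":0,"wy":0,"wz":0,"jaw":0}

```text
time: 19.7
eef_pos: [586.1, -89.3, 72.6]
tcp_rot: [-2.157, -2.282, -0.002]
force: [-1.1, 10.6, -3.3]
opening: 13.0
grasp_force: 61.6
```

Emit:
step_arm:
  plan:
    - {"dx":0,"dy":-0.01,"dz":0,"wx":0,"wy":0,"wz":0,"jaw":0}

```text
time: 19.8
eef_pos: [586.1, -90.1, 72.6]
tcp_rot: [-2.157, -2.282, -0.002]
force: [-1.3, 11.5, -3.4]
opening: 13.4
grasp_force: 61.6
```

Emit:
step_arm:
  plan:
    - {"dx":0.001,"dy":-0.01,"dz":0,"wx":0,"wy":0,"wz":0,"jaw":0}

```text
time: 19.9
eef_pos: [586.2, -90.9, 72.6]
tcp_rot: [-2.157, -2.282, -0.002]
force: [-0.9, 12.7, -3.2]
opening: 13.0
grasp_force: 61.6
```

Emit:
step_arm:
  plan:
    - {"dx":0,"dy":-0.01,"dz":0,"wx":0,"wy":0,"wz":0,"jaw":0}

```text
time: 20.0
eef_pos: [586.2, -91.6, 72.6]
tcp_rot: [-2.157, -2.282, -0.002]
force: [-0.3, 11.1, -4.1]
opening: 13.1
grasp_force: 61.6
```

Emit:
step_arm:
  plan:
    - {"dx":0.001,"dy":-0.007,"dz":0,"wx":0,"wy":0,"wz":0,"jaw":0}

```text
time: 20.1
eef_pos: [586.2, -92.2, 72.6]
tcp_rot: [-2.157, -2.282, -0.002]
force: [-1.4, 11.6, -2.4]
opening: 12.9
grasp_force: 61.7
```

Emit:
step_arm:
  plan:
    - {"dx":0,"dy":-0.007,"dz":0,"wx":0,"wy":0,"wz":0,"jaw":0}

```text
time: 20.2
eef_pos: [586.3, -92.6, 72.6]
tcp_rot: [-2.157, -2.282, -0.002]
force: [-0.1, 11.1, -3.1]
opening: 13.2
grasp_force: 61.7
```

Emit:
step_arm:
  plan:
    - {"dx":0,"dy":-0.007,"dz":0,"wx":0,"wy":0,"wz":0,"jaw":0}

```text
time: 20.3
eef_pos: [586.3, -93.2, 72.6]
tcp_rot: [-2.157, -2.282, -0.002]
force: [-0.8, 11.3, -3.7]
opening: 13.3
grasp_force: 61.6
```

Emit:
step_arm:
  plan:
    - {"dx":0.001,"dy":-0.007,"dz":0,"wx":0,"wy":0,"wz":0,"jaw":0}

```text
time: 20.4
eef_pos: [586.3, -93.7, 72.6]
tcp_rot: [-2.157, -2.282, -0.002]
force: [-0.7, 11.6, -2.6]
opening: 13.0
grasp_force: 61.7
```

Emit:
step_arm:
  plan:
    - {"dx":0,"dy":-0.007,"dz":0,"wx":0,"wy":0,"wz":0,"jaw":0}

```text
time: 20.5
eef_pos: [586.4, -94.2, 72.6]
tcp_rot: [-2.157, -2.282, -0.002]
force: [-0.1, 11.0, -3.4]
opening: 13.3
grasp_force: 61.7
```

Emit:
step_arm:
  plan:
    - {"dx":0,"dy":-0.007,"dz":0,"wx":0,"wy":0,"wz":0,"jaw":0}

```text
time: 20.6
eef_pos: [586.4, -94.7, 72.6]
tcp_rot: [-2.157, -2.282, -0.002]
force: [-0.5, 10.8, -3.7]
opening: 13.2
grasp_force: 61.6
```

Emit:
step_arm:
  plan:
    - {"dx":0.001,"dy":-0.007,"dz":0,"wx":0,"wy":0,"wz":0,"jaw":0}

```text
time: 20.7
eef_pos: [586.4, -95.3, 72.6]
tcp_rot: [-2.157, -2.282, -0.002]
force: [-2.3, 11.1, -3.2]
opening: 13.4
grasp_force: 61.7
```

Emit:
step_arm:
  plan:
    - {"dx":0,"dy":-0.007,"dz":0,"wx":0,"wy":0,"wz":0,"jaw":0}

```text
time: 20.8
eef_pos: [586.5, -95.8, 72.6]
tcp_rot: [-2.157, -2.282, -0.002]
force: [0.3, 12.0, -3.7]
opening: 13.0
grasp_force: 61.7
```

Emit:
step_arm:
  plan:
    - {"dx":0,"dy":-0.007,"dz":0,"wx":0,"wy":0,"wz":0,"jaw":0}

```text
time: 20.9
eef_pos: [586.5, -96.3, 72.6]
tcp_rot: [-2.157, -2.282, -0.002]
force: [-0.1, 11.0, -4.0]
opening: 13.2
grasp_force: 61.6
```

Emit:
step_arm:
  plan:
    - {"dx":0,"dy":-0.007,"dz":0,"wx":0,"wy":0,"wz":0,"jaw":0}

```text
time: 21.0
eef_pos: [586.5, -96.8, 72.6]
tcp_rot: [-2.157, -2.282, -0.002]
force: [0.5, 12.2, -4.4]
opening: 13.0
grasp_force: 61.6
```

Emit:
step_arm:
  plan:
    - {"dx":0.001,"dy":-0.007,"dz":0,"wx":0,"wy":0,"wz":0,"jaw":0}

```text
time: 21.1
eef_pos: [586.5, -97.1, 72.6]
tcp_rot: [-2.157, -2.282, -0.003]
force: [-0.3, 14.1, -2.5]
opening: 13.4
grasp_force: 61.8
```

Run:
```python
from plan import *
now()
for f in ('w8','w9'):
    if f=='w9': shot('wrist',f)
    q=np.load(f'pics/{f}.npz'); hsv=cv2.cvtColor(q['im'],cv2.COLOR_RGB2HSV)
    m=(hsv[...,0]<14)&(hsv[...,1]>170)&(hsv[...,2]>120); k=(cloud(f,m)-EYE)@S.T; k=k[(k[:,0]>20)&(k[:,0]<110)&(abs(k[:,1])<30)&(k[:,2]>-8)]
    print('sleeve',len(k),np.percentile(k,[2,50,98],axis=0).round(1).tolist())
    m=(hsv[...,0]>10)&(hsv[...,0]<25)&(hsv[...,1]>130)&(hsv[...,2]>60); k=(cloud(f,m)-EYE)@S.T; k=k[(abs(k[:,0])<40)&(abs(k[:,1])<12)&(k[:,2]>-5)]
    print('brass',len(k),np.percentile(k,[2,50,98],axis=0).round(1).tolist())
    k=(cloud(f,hsv[...,1]<90)-EYE)@S.T; k=k[(k[:,0]>85)&(k[:,0]<130)&(abs(k[:,1]-2)<18)&(k[:,2]>16)&(k[:,2]<22)]; print('plate top',len(k),np.percentile(k,[2,50,98],axis=0).round(1).tolist() if len(k) else '')
```

```text
t 21.1 p [586.52 -97.08  72.58] F [-0.32 14.1  -2.46] M [ 2.688  0.366 -0.117]
sleeve 384 [[42.0, -6.3, -4.1], [57.2, -3.8, 2.0], [73.4, -0.9, 6.8]]
brass 494 [[-15.2, -6.4, -0.8], [-0.5, -0.9, 6.3], [8.5, 5.5, 9.9]]
plate top 364 [[90.9, -12.8, 17.3], [93.9, 1.9, 18.9], [97.0, 16.3, 20.2]]
sleeve 966 [[71.3, -8.0, -4.9], [81.1, -5.1, 2.2], [87.8, 8.3, 6.8]]Traceback (most recent call last):
  File "<stdin>", line 9, in <module>
    return _quantile_unchecked(
        a, q, axis, out, overwrite_input, method, keepdims, weights)
    return _ureduce(a,
                    func=_quantile_ureduce_func,
    ...<5 lines>...
                    overwrite_input=overwrite_input,
                    method=method)
    r = func(a, **kwargs)
    result = _quantile(arr,
                       quantiles=q,
    ...<2 lines>...
                       out=out,
                       weights=wgt)
    slices_having_nans = np.isnan(arr[-1, ...])
                                  ~~~^^^^^^^^^
IndexError: index -1 is out of bounds for axis 0 with size 0
```

Emit:
step_arm:
  plan:
    - {"dx":0,"dy":0,"dz":0,"wx":0,"wy":0,"wz":0,"jaw":0}

```text
time: 21.25
eef_pos: [586.5, -97.1, 72.6]
tcp_rot: [-2.157, -2.282, -0.003]
force: [-0.4, 13.0, -2.7]
opening: 13.6
grasp_force: 61.7
```

Emit:
step_arm:
  plan:
    - {"dx":0,"dy":0,"dz":0,"wx":0,"wy":0,"wz":0,"jaw":0}

```text
time: 21.35
eef_pos: [586.5, -97.1, 72.6]
tcp_rot: [-2.157, -2.282, -0.003]
force: [-0.7, 12.3, -3.3]
opening: 12.9
grasp_force: 61.7
```

Emit:
step_arm:
  plan:
    - {"dx":0,"dy":0,"dz":0,"wx":0,"wy":0,"wz":0,"jaw":0}

```text
time: 21.45
eef_pos: [586.5, -97.1, 72.6]
tcp_rot: [-2.157, -2.282, -0.003]
force: [-0.5, 12.3, -3.2]
opening: 13.2
grasp_force: 61.7
```

Emit:
step_arm:
  plan:
    - {"dx":0,"dy":-0.007,"dz":0,"wx":0,"wy":0,"wz":0,"jaw":0}

```text
time: 21.55
eef_pos: [586.5, -97.2, 72.6]
tcp_rot: [-2.157, -2.282, -0.003]
force: [-1.7, 14.3, -1.7]
opening: 13.4
grasp_force: 61.8
```

Emit:
step_arm:
  plan:
    - {"dx":0,"dy":0,"dz":0,"wx":0,"wy":0,"wz":0,"jaw":0}

```text
time: 21.65
eef_pos: [586.5, -97.3, 72.6]
tcp_rot: [-2.157, -2.282, -0.003]
force: [-0.9, 14.1, -2.1]
opening: 13.3
grasp_force: 61.8
```

Emit:
step_arm:
  plan:
    - {"dx":0,"dy":0,"dz":0,"wx":0,"wy":0,"wz":0,"jaw":0}

```text
time: 21.75
eef_pos: [586.5, -97.2, 72.6]
tcp_rot: [-2.157, -2.282, -0.003]
force: [-0.8, 14.0, -2.4]
opening: 13.3
grasp_force: 61.8
```

Emit:
step_arm:
  plan:
    - {"dx":0,"dy":0,"dz":0,"wx":0,"wy":0,"wz":0,"jaw":0.2}
    - {"dx":0,"dy":0,"dz":0,"wx":0,"wy":0,"wz":0,"jaw":0.4}
    - {"dx":0,"dy":0,"dz":0,"wx":0,"wy":0,"wz":0,"jaw":0.4}
    - {"dx":0,"dy":0,"dz":0,"wx":0,"wy":0,"wz":0,"jaw":0.4}
    - {"dx":0,"dy":0,"dz":0.1,"wx":0,"wy":0,"wz":0,"jaw":0.4}
    - {"dx":0,"dy":0,"dz":0.3,"wx":0,"wy":0,"wz":0,"jaw":0.4}
    - {"dx":0,"dy":0,"dz":0.4,"wx":0,"wy":0,"wz":0,"jaw":0.4}
    - {"dx":0,"dy":0.3,"dz":0.4,"wx":0,"wy":0,"wz":0,"jaw":0.4}
    - {"dx":0,"dy":0.3,"dz":0,"wx":0,"wy":0,"wz":0,"jaw":0.4}
    - {"dx":0,"dy":0,"dz":0,"wx":0,"wy":0,"wz":0,"jaw":0.4}

```text
time: 22.75
eef_pos: [587.1, -51.9, 163.6]
tcp_rot: [2.156, 2.284, 0.004]
force: [0.1, 0.3, -0.2]
opening: 33.9
grasp_force: 0.0
```

Run:
```python
from plan import *
now(); f='w10'; shot('wrist',f)
q=np.load(f'pics/{f}.npz'); hsv=cv2.cvtColor(q['im'],cv2.COLOR_RGB2HSV)
def pr(n,k): print(n,len(k),np.percentile(k,[2,50,98],axis=0).round(1).tolist() if len(k) else '')
m=(hsv[...,0]<14)&(hsv[...,1]>170)&(hsv[...,2]>120); k=(cloud(f,m)-EYE)@S.T; pr('sleeve',k[(k[:,0]>20)&(k[:,0]<110)&(abs(k[:,1])<30)&(k[:,2]>-8)])
m=(hsv[...,0]>10)&(hsv[...,0]<25)&(hsv[...,1]>130)&(hsv[...,2]>60); k=(cloud(f,m)-EYE)@S.T; pr('brass',k[(abs(k[:,0])<40)&(abs(k[:,1])<12)&(k[:,2]>-5)])
k=(cloud(f,hsv[...,1]<90)-EYE)@S.T; pr('plate top',k[(k[:,0]>85)&(k[:,0]<135)&(abs(k[:,1]-2)<18)&(k[:,2]>16)&(k[:,2]<22)])
k=(cloud(f,hsv[...,2]<60)); pr('handle',k[(k[:,2]>100)&(k[:,2]<112)&(abs(k[:,0]-586)<12)&(abs(k[:,1]+97)<25)])
```

```text
t 22.75 p [587.05 -51.92 163.59] F [ 0.07  0.32 -0.23] M [ 0.001 -0.012  0.014]
sleeve 357 [[55.6, -7.9, -4.4], [71.4, -5.4, 1.7], [87.7, 2.8, 6.3]]
brass 411 [[-1.8, -6.5, -2.2], [12.2, -1.6, 5.7], [21.3, 5.5, 9.6]]
plate top 312 [[117.8, -12.9, 17.0], [120.7, 1.7, 18.9], [123.6, 16.5, 20.1]]
handle 431 [[580.9, -107.7, 100.8], [587.1, -95.6, 106.3], [593.2, -87.0, 107.5]]
```

Run:
```python
from plan import *
f='w10'; q=np.load(f'pics/{f}.npz'); hsv=cv2.cvtColor(q['im'],cv2.COLOR_RGB2HSV)
A=(cloud(f,hsv[...,0]>=0)-EYE)@S.T
for a in list(range(56,118,4))+list(range(123,140,2)):
    k=A[(A[:,0]>a)&(A[:,0]<a+4)&(abs(A[:,1])<14)&(A[:,2]>-6)&(A[:,2]<15)]
    if len(k): print(a+2,len(k),'y',np.percentile(k[:,1],[2,50,98]).round(1),'z',np.percentile(k[:,2],[2,50,98]).round(1))
im=q['im']; cv2.imwrite('pics/w10c.png',cv2.resize(im[0:220,300:480,::-1],(490,600),interpolation=2))
```

```text
58 121 y [-7.1 -0.6  9.1] z [-4.3  3.5  7. ]
62 126 y [-7.5 -0.3  9. ] z [-4.7  3.7  7.1]
66 122 y [-7.4 -0.8  9. ] z [-4.3  3.9  7. ]
70 116 y [-7.8 -1.2  8.4] z [-4.7  3.6  6.9]
74 122 y [-7.7 -0.5  8.9] z [-4.   3.6  6.6]
78 126 y [-8.2 -1.5  8.2] z [-5.   3.8  7. ]
82 111 y [-8.1 -1.3  7.9] z [-4.2  3.6  6.7]
86 104 y [-8.1 -0.8  8. ] z [-4.4  3.5  7.1]
90 39 y [-3.2 -0.9  2.6] z [-2.3 -0.4  1.5]
94 34 y [-3.2 -0.8  1.9] z [-1.2  0.2  1.3]
98 33 y [-3.6 -1.3  2.2] z [-2.3  0.   1.3]
102 32 y [-3.5 -1.1  1.5] z [-2.  -0.4  1.3]
106 37 y [-3.9 -1.6  1.8] z [-2.5 -0.2  1.6]
110 35 y [-3.9 -1.6  1.4] z [-1.5 -0.   1.2]
114 35 y [-4.1 -1.6  1.5] z [-3.2 -0.2  1.2]
118 139 y [-13.1  -0.7  13.3] z [-5.9  1.2 14.9]
125 12 y [-13.   -4.7   0.5] z [-5.9  6.2 11.2]
127 55 y [-10.5  -3.3   6.3] z [-2.1  5.3  6.6]
129 61 y [-10.3  -2.6   6.1] z [-1.6  5.1  6.9]
131 14 y [-9.3 -1.1  4.6] z [0.9 4.7 6.9]
```

```bash
python3 -c "
from rig import manip; print(manip.sign_off())"
```

```text
the job is handed in; nothing more can be done
None
```

The hook is through the eye and lies in the clevis slot with its button against the back of the plate. I drew the carriage back about 27 mm, to an estimated 4.4–5.6 N on the hook (handle force less friction, not read directly), released it, and handed the job in; sign-off gave no verdict.

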